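# Load the light pad with tacky coasters

### The arm

A 6-joint arm with a two-finger parallel gripper is mounted at the origin on a cart in front of the work surface, level with it; the furniture and walls round the work are solid. World frame = base frame: x ahead of the robot, y to its left, z up, the work surface at z = 0. Lengths are in m, angles in rad, forces in N, time in s.
With the tool pointing down it reaches from about 0.325 to 0.75 m from the base axis. Payload 7.6 kg.
Tool frame: the origin (TCP) lies on the mounting face of the last link; the fingertips stand 173 mm ahead of it and the grasp point (between the pads) lies 155 mm ahead of it; z points along the fingers, y is the line along which they close (so a half turn about z gives the same grasp; the last joint's range is limited). The gripper opens to 85 mm and grips with 20 to 120 N. Pads are 22 mm wide; open, the fingers measure 114 mm over their backs; the gripper's body (76 mm by 85 mm) begins 54 mm behind the grasp point. The pads swing forward as they close: fully open they stand 13 mm farther back than shut.
Start: joints at [1.196, 0.052, 1.401, -0, 1.689, -0.07], TCP at [0.158, 0.501, 0.405] pointing down, gripper open.
Joint ranges: [-2.9, 2.9], [-0.91, 2.17], [0.12, 2.37], [-1.06, 4.2], [0.26, 2.73], [-2.93, 2.93]. Speed limits (rad/s): [2.57, 2.57, 3.01, 3.14, 3.14, 3.14].

### API

Orientations are given as a rotation vector (axis times angle).
In Python, from cell import r, eyes gives the robot as it stands. The module is installed in compiled form; this text tells all that it offers.
- The arm moves only by the tool step_arm, never from a script. Its argument "commands" is a list of rows, each an object with "dp": the shift along the tool's x, y, z in units of 100 mm (1.0 is 100 mm), a list of three; "turn": the turn, a rotation vector about the tool's x, y, z in units of 120 degrees (1.0 is 120 degrees), a list of three. A call has 1 to 8 rows; each row is the pose to reach, as a shift and turn from the pose commanded when the call began, along the tool's axes at that moment; what a row does not reach only later rows make up. A row lasts 1/8 s, in which the tool goes at most 62.5 mm and 10.7 degrees, less where a joint would pass 70% of its speed; a pose out of reach is approached as far as the arm can. A call with a number of a shift or a turn outside -1 to 1 is refused whole. A call with a gripper value outside its range is refused whole. "grip" is the opening, from 0 (shut) to 1 (fully open), set as the call begins (left out, the last holds). The fingers move at their own pace and stop on an object; "newtons" is the grip in N (left out, the last holds). Time passes only in rows, so rows that repeat a pose let the fingers close. It gives the time, the measured TCP pose, the force, the opening and the grip force at its end, in the units of the state.
- r.sense(): the state, without advancing time (a new reading comes with each control period).
- eyes.grab_frame(name): name is "side" or "top"; returns a dict with "frame" (480x640x3 uint8, red, green, blue), "camera_matrix" (3x3 intrinsics, pixels), "position" and "rotation" of the camera in the world. Camera axes: x right, y up, looking along -z (the intrinsics and any distortion apply to the point x, -y, -z); pixel columns grow to the right and rows downward; lengths in m; the calibration is good to about 2 mm. A picture is of the moment at which its call begins. There is no depth.
- r.hand_in(): hands the job in; it is judged then, once.
The state is a dict: "time_s": time; "qpos": joint angles; "qvel": joint speeds; "joint_efforts": joint torques, N m; "tcp_pos": TCP position; "eef_rot": TCP orientation; "wrist_force": force on the tool from outside, world axes, zero at the start; "wrist_torque": the same for the moment, N m; "width": finger opening in m; "grip_force": force on a finger pad.
Only numpy, scipy, OpenCV 4.12 (cv2) and the standard library are available. Lean on these libraries where they do the work, as an engineer would, in place of code of your own. Each camera call takes 0.05 s, during which the arm holds its last target. There are 200 camera calls.

### The job

The lacquer on these tile coasters is still tacky, so do not touch them with the fingers: with the lifter, take up every coaster from underneath and set it down on the light pad, flat inside the pad's rim, side by side. Then lay the lifter back on its grey mat and let go of it, and after that turn the pad's timer dial clockwise until its pointer stands at the orange mark, and then press the green start button all the way down. Leave the mouse and the tape roll where they are.

Things in the scene. Friction and masses are not known exactly. Their poses are not given: they have to be found in the camera images.
- coaster_yellow: yellow tile coaster, white line frame on top, 70 x 70 mm, 20 mm high, 70 g: 6 mm tile on two cork runners 14 mm high, 9 mm wide, along its own x at y = +-29.5 mm, leaving a tunnel 50 mm wide, 14 mm high under it along x, open at both ends. Origin: centre of the underside; z up. Stands on the desk. Two or three of the three coasters are present (absent: None). Tacky: no fingers
- coaster_clay: terracotta (red-brown) tile coaster, white line frame on top, 70 x 70 mm, 20 mm high, 70 g: 6 mm tile on two cork runners 14 mm high, 9 mm wide, along its own x at y = +-29.5 mm, leaving a tunnel 50 mm wide, 14 mm high under it along x, open at both ends. Origin: centre of the underside; z up. Stands on the desk. Two or three of the three coasters are present (absent: None). Tacky: no fingers
- coaster_green: green tile coaster, white line frame on top, 70 x 70 mm, 20 mm high, 70 g: 6 mm tile on two cork runners 14 mm high, 9 mm wide, along its own x at y = +-29.5 mm, leaving a tunnel 50 mm wide, 14 mm high under it along x, open at both ends. Origin: centre of the underside; z up. Stands on the desk. Two or three of the three coasters are present (absent: None). Tacky: no fingers
- lifter: lifter (small spatula), 178 mm long, 140 g (mass centre x = 24, z = 13). x to the blade's tip, z up; origin on the underside, below the grip point. Steel blade 38 wide, 2.5 thick from x = 46 to 120 mm (centre 83), tang 30 wide from 46 back to -58, all flat at z = 0 to 2.5. Handle bar over the tang: x = -53 to 45, 16 wide, z = 42 to 64, on posts at x = -42 and 34. Lies flat on the mat at the start
- lifter_grip (a point): grip point in the middle of the lifter's handle bar (0, 0, 53 mm in the lifter's frame); pinch the bar across its 16 mm width from above
- lifter_mid (a point): point on the underside of the lifter at the middle of its length (31, 0, 0 mm in the lifter's frame)
- mat: grey sheet 240 x 110 mm (long along its own x), 1 mm, no step to speak of: things on it rest at desk height (z = 0). Origin at its centre. The lifter's place; lies fixed on the desk
- light_pad: light pad, fixed: pale violet sheet 130 mm (own x) by 280 mm (own y), surface at desk height (z = 0), in a white rim 6 mm wide and 6 mm high on all four sides. Origin at its centre; x away from the robot, y left. It takes three coasters side by side along y. Beyond its right end (-y) a white plate with the timer dial (axis x = -35, y = -186 mm) and, nearer the robot, the start button
- dial (a joint): timer dial, rad; grows clockwise seen from above, 0 to 2.6. At 0 the white pointer line on the dial points along the pad's -x (to the robot); the orange mark on the white plate round the dial is at 1.75. Friction holds it where it is left (0.03 N m)
- dial_grip (a point): point to grip on the timer dial, on its axis, 37 mm above the desk: a black bar 42 mm long, 14 mm wide, its top 44 mm and its foot 14 mm above the desk, along the point's own x axis (turns with the dial; the white pointer line is at its -x end)
- mouse: black computer mouse 113 x 63 x 37 mm at the front right; leave alone; origin at the underside
- tape_roll: roll of tan tape, 58 mm across, 19 mm high, lying flat on the right of the desk; leave alone; origin at the underside
- start (a joint): green start button, travel 0 to 0.006 m, grows as it is pressed down; a spring brings it back, fully down takes 5 N
- start_top (a point): centre of the top of the green start button, 24 mm across, at x = -120, y = -186 mm of the pad, 22 mm above the desk when not pressed; press straight down

How it is judged:
By the outcome, as a careful person would: the job done as asked, in the order asked, and still so for the second after the job is handed in, with the robot touching nothing.
Of coaster_yellow, coaster_clay, coaster_green only 2 to 3 are there at a start; the rules pass over those that are not, and their reading is None.
At some moment in a run one of coaster_yellow, coaster_clay, coaster_green, lifter may be knocked a few centimetres aside while the robot is not near it.
It also fails if it takes over 210 s, if anything falls off the work surface, if the arm or the gripper's body presses on something with over 40 N, if the wrist force passes 120 N, or if a joint passes its speed limit or range.

## Working session

There is one attempt and no reset: what is moved stays moved. The work goes in short steps, Python scripts to look and compute and a tool call to move; the robot and the scene stay as the last step left them, time stands still between calls to the robot, and variables do not carry over. Pictures are saved under pics/ and viewed, at most 14 in all, crops included, and the job is handed in when it is done.

Besides the shell and the picture viewer there is one more tool, called after "Emit:" by a JSON object that holds its "method" and its "body". step_arm: Moves the arm, as the interface text tells. Shifts and turns lie within -1 to 1; 1 stands for 100 mm of shift or 120 degrees of turn. Its arguments: {"type":"object","properties":{"commands":{"type":"array"},"grip":{"type":"number"},"newtons":{"type":"number"}},"required":["commands"]}

```bash
mkdir -p pics
cat > h.py <<'E'
import numpy as np,cv2
from scipy.spatial.transform import Rotation as R
from cell import r,eyes
def snap(name,fn,crop=None,scale=1):
    f=eyes.grab_frame(name); im=f["frame"][:,:,::-1]
    if crop: im=im[crop[1]:crop[3],crop[0]:crop[2]]
    if scale!=1: im=cv2.resize(im,None,fx=scale,fy=scale,interpolation=cv2.INTER_CUBIC)
    cv2.imwrite("pics/"+fn,im); return f
def w(f,u,v,z=0.):
    K=np.array(f["camera_matrix"]);d=np.linalg.solve(K,[u,v,1]);d=np.array([d[0],-d[1],-d[2]])
    Rm=np.array(f["rotation"]);Rm=Rm if Rm.shape==(3,3) else R.from_rotvec(Rm).as_matrix()
    d=Rm@d;p=np.array(f["position"]);return p+d*(z-p[2])/d[2]
def px(f,P):
    Rm=np.array(f["rotation"]);c=Rm.T@(np.array(P)-f["position"]);q=np.array(f["camera_matrix"])@[c[0],-c[1],-c[2]];return q[:2]/q[2]
E
python3 - <<'E'
from h import *
for n in("top","side"):
    f=snap(n,n+"0.png"); print(n,{k:f[k] for k in f if k!="frame"})
s=r.sense();print(s)
E
```

```text
top {'camera_matrix': array([[509.74566904,   0.        , 321.29546659],
       [  0.        , 509.74566904, 234.02409787],
       [  0.        ,   0.        ,   1.        ]]), 'position': array([ 0.25787648, -0.03708491,  1.4114715 ]), 'rotation': array([ 0.13742309, -0.1275313 , -1.59020963])}
side {'camera_matrix': array([[450.10010259,   0.        , 322.93793343],
       [  0.        , 450.10010259, 240.08324852],
       [  0.        ,   0.        ,   1.        ]]), 'position': array([-0.05940593, -0.93492791,  0.67947941]), 'rotation': array([ 1.03463699, -0.31207404, -0.48145868])}
{'time_s': 0.1, 'qpos': array([ 1.19574253e+00,  5.27766705e-02,  1.40160856e+00,  8.38493726e-06,
        1.68857315e+00, -7.02699921e-02]), 'qvel': array([ 0.00062112, -0.00146918, -0.00160068,  0.00064325,  0.00082656,
       -0.00186562]), 'joint_efforts': array([ 6.43449293e-04, -3.82580531e+01, -3.60984743e+01, -1.33878025e-04,
        4.77737616e-03, -3.98859800e-05]), 'tcp_pos': array([0.1575006 , 0.50079712, 0.40396235]), 'eef_rot': array([-4.76853753e-01, -3.10487756e+00,  2.08923019e-03]), 'wrist_force': array([-1.02092534, -0.34167022, -0.69437416]), 'wrist_torque': array([ 0.00844106, -0.05085975,  0.01729351]), 'grip_force': 0.0, 'width': 0.08540172274402795}
```

View pics/top0.png

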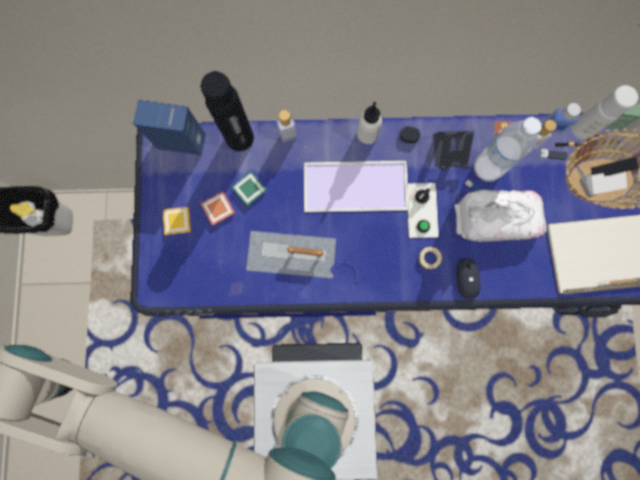

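View pics/side0.png

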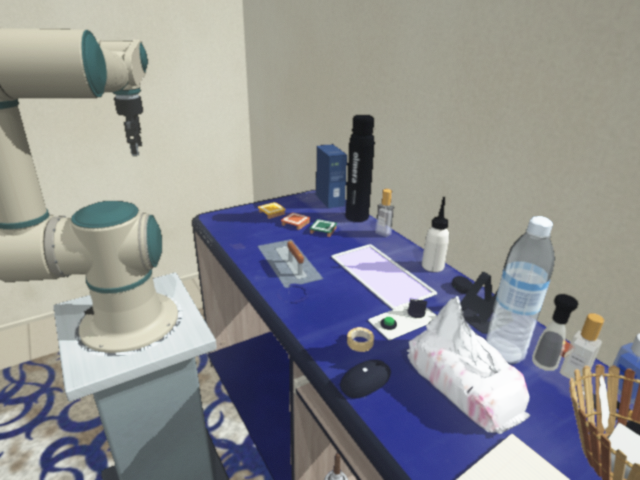

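All three coasters are there: yellow (176,221), clay (217,208) and green (248,188). The lifter is on the mat at about (290,253) with its blade to the left, the pad is at (355,187), and the dial and button are at (422,197)/(424,226). I'll zoom in next.

Run:
```python
from h import *
f=snap("top","t1.png",(150,165,345,290),4.1)
im=f["frame"][:,:,::-1]
cv2.imwrite("pics/t2.png",cv2.resize(im[150:275,295:455],None,fx=4.5,fy=4.5,interpolation=cv2.INTER_CUBIC))
import pickle;pickle.dump(f,open("f0.pkl","wb"))
```

```text
(no output)
```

View pics/t1.png

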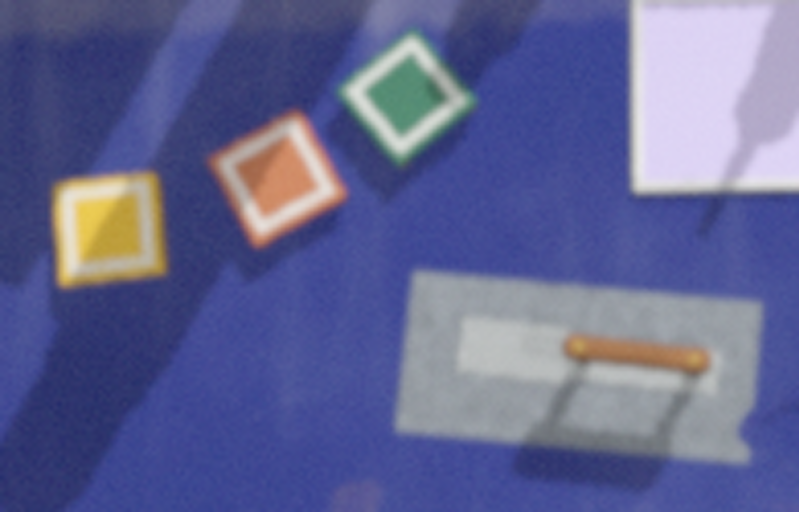

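View pics/t2.png

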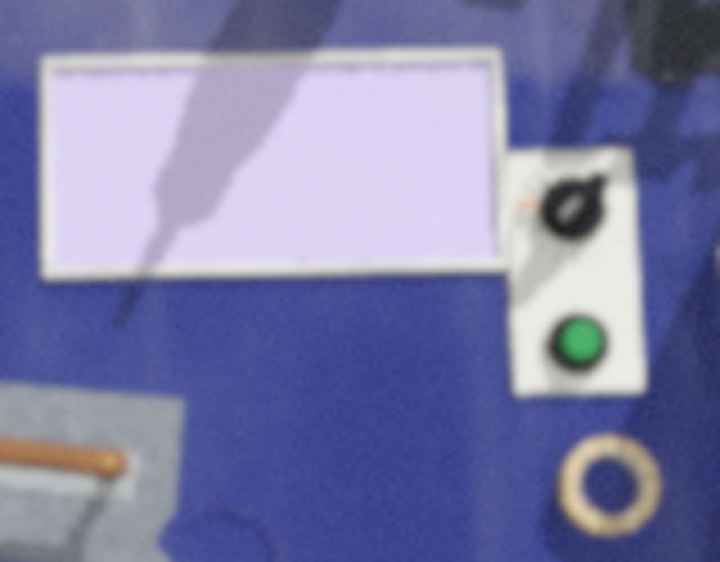

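Run:
```python
from h import *
import pickle;f=pickle.load(open("f0.pkl","rb"))
def g(l,z,s=4.1,o=(150,165)): return np.array([w(f,o[0]+(x+.5)/s-.5,o[1]+(y+.5)/s-.5,z)[:2] for x,y in l])
for n,l in dict(y=[(52,184),(158,171),(167,272),(60,288)],c=[(207,158),(301,109),(348,195),(259,250)],g=[(339,92),(413,29),(477,100),(402,166)]).items():
    q=g(l,.02);e=np.roll(q,-1,0)-q
    print(n,q.mean(0).round(4),np.linalg.norm(e,axis=1).round(4),(np.degrees(np.arctan2(e[:,1],e[:,0]))%90).round(1))
print("bar",g([(566,345),(710,360)],.06));print("blade",g([(460,317),(455,374)],.0025),"tang",g([(718,350),(715,392)],.0025))
print("mat",g([(414,270),(763,301),(748,464),(396,432)],0).round(4))
a=dict(s=4.5,o=(295,150))
print("pad out",g([(40,57),(502,48),(508,272),(42,280)],.006,**a).round(4))
print("pad in",g([(54,72),(490,64),(497,260),(54,268)],.0,**a).round(4))
print("dial",g([(572,208)],.03,**a),"btn",g([(580,341)],.022,**a),"mark",g([(529,205)],.01,**a))
im=eyes.grab_frame("side")["frame"][:,:,::-1]
cv2.imwrite("pics/s1.png",cv2.resize(im[192:292,250:350],None,fx=6,fy=6,interpolation=cv2.INTER_CUBIC))
```

```text
y [0.5426 0.3723] [0.0727 0.0707 0.0729 0.0726] [5.8 6.2 7.3 6. ]
c [0.5751 0.2573] [0.072  0.0693 0.0705 0.0744] [27.2 28.1 31.3 29.3]
g [0.63   0.1692] [0.067  0.0678 0.0684 0.0686] [40.6 40.4 41.3 39.2]
bar [[ 0.44955215  0.05970558]
 [ 0.43742938 -0.03408015]]
blade [[0.47873771 0.13598228]
 [0.43962596 0.13951179]] tang [[ 0.45179355 -0.0395521 ]
 [ 0.42312532 -0.0368307 ]]
mat [[ 0.5125  0.1678]
 [ 0.4852 -0.0711]
 [ 0.374  -0.0579]
 [ 0.4013  0.18  ]]
pad out [[ 0.7063  0.0152]
 [ 0.7048 -0.2788]
 [ 0.5591 -0.2752]
 [ 0.5612  0.0165]]
pad in [[ 0.698   0.0067]
 [ 0.6963 -0.2716]
 [ 0.5683 -0.2697]
 [ 0.57    0.009 ]]
dial [[ 0.59338443 -0.31263357]] btn [[ 0.511242   -0.31445677]] mark [[ 0.60084102 -0.28982589]]
```

View pics/s1.png

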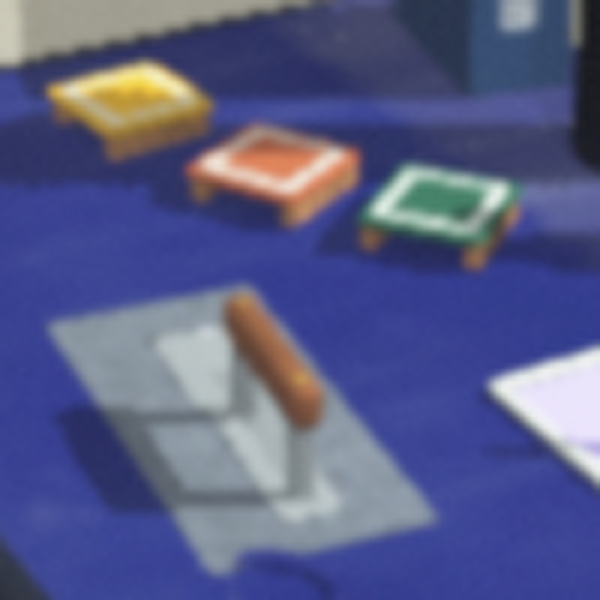

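The lower-left faces in the side view show the open tunnel on all three coasters. I'll work out which headings these faces have, and write a planning helper.

```bash
cat >> h.py <<'E'
def st():
    s=r.sense();M=R.from_rotvec(s["eef_rot"]).as_matrix();return s,np.array(s["tcp_pos"]),M
def yaw(M): return np.degrees(np.arctan2(M[1,0],M[0,0]))
def plan(wps):
    """wps: (x,y,z_tcp,yaw of tool x in deg), each one call, relative to the one before"""
    s,p,M=st();print("now",p.round(4),"yaw",yaw(M).round(2),"tilt",M[:,2].round(4),"q",np.round(s["qpos"],2),"t",s["time_s"],"w",round(s["width"],4),"F",np.round(s["wrist_force"],1))
    for x,y,z,a in wps:
        # ideal next orientation: down with yaw a
        N=(R.from_euler('z',a,degrees=True)*R.from_euler('x',180,degrees=True)).as_matrix()
        d=M.T@(np.array([x,y,z])-p)/.1; t=R.from_matrix(M.T@N).as_rotvec(degrees=True)/120
        print("dp",d.round(3).tolist(),"turn",t.round(4).tolist()); p=np.array([x,y,z]);M=N
E
python3 - <<'E'
from h import *
f=eyes.grab_frame("side")
for n,c,a in(("y",(.5426,.3723),6.3),("c",(.5751,.2573),29),("g",(.63,.1692),40.4)):
    for k in range(4):
        b=np.radians(a+90*k);u=px(f,[c[0]+.035*np.cos(b),c[1]+.035*np.sin(b),.008]);print(n,a+90*k,((u-[250,192])*6).round())
plan([(.4443,.0185,.30,83)])
E
```

```text
Traceback (most recent call last):
  File "h.py", line 14, in px
    Rm=np.array(f["rotation"]);c=Rm.T@(np.array(P)-f["position"]);q=np.array(f["camera_matrix"])@[c[0],-c[1],-c[2]];return q[:2]/q[2]
                                                                                                  ~^^^
IndexError: invalid index to scalar variable.
```

```bash
sed -i 's/Rm=np.array(f\["rotation"\]);c=/Rm=R.from_rotvec(f["rotation"]).as_matrix();c=/' h.py
python3 - <<'E'
from h import *
f=eyes.grab_frame("side")
for n,c,a in(("y",(.5426,.3723),6.3),("c",(.5751,.2573),29),("g",(.63,.1692),40.4)):
    for k in range(4):
        b=np.radians(a+90*k);u=px(f,[c[0]+.035*np.cos(b),c[1]+.035*np.sin(b),.008]);print(n,a+90*k,((u-[250,192])*6).round())
plan([(.4443,.0185,.30,83)])
plan([(.4443,.0185,.30,-97)])
E
```

```text
y 6.3 [177.  98.]
y 96.3 [95. 92.]
y 186.3 [ 74. 127.]
y 276.3 [159. 133.]
c 29 [303. 154.]
c 119 [217. 163.]
c 209 [234. 201.]
c 299 [323. 192.]
g 40.4 [455. 192.]
g 130.4 [375. 209.]
g 220.4 [415. 247.]
g 310.4 [497. 230.]
now [0.1575 0.5008 0.4045] yaw 162.53 tilt [-1.e-04 -4.e-04 -1.e+00] q [ 1.2   0.05  1.4  -0.    1.69 -0.07] t 0.3 w 0.0857 F [ 0.7 -0.4 -0.1]
dp [-4.183, -3.74, 1.046] turn [-0.0002, 0.0001, 0.6628]
now [0.1575 0.5008 0.4045] yaw 162.53 tilt [-1.e-04 -4.e-04 -1.e+00] q [ 1.2   0.05  1.4  -0.    1.69 -0.07] t 0.3 w 0.0857 F [ 0.7 -0.4 -0.1]
dp [-4.183, -3.74, 1.046] turn [-0.0001, -0.0002, -0.8372]
```

Tunnel headings are confirmed: yellow 6.3°, clay 29°, green 40.4°. All are entered from the robot side. Now I'll travel to the lifter.

Emit:
{"method": "step_arm", "body": {"commands": [{"dp": [-0.33,-0.3,0],"turn": [0,0,0]},{"dp": [-0.67,-0.6,0],"turn": [0,0,0]},{"dp": [-1,-0.9,0],"turn": [0,0,0]}], "grip": 1}}

```text
time_s: 0.68
tcp_pos: [0.2264, 0.3837, 0.4046]
eef_rot: [0.476, 3.105, 0.0]
wrist_force: [-0.5, 0.3, 0.3]
width: 0.0856
grip_force: 0.0
```

Emit:
{"method": "step_arm", "body": {"commands": [{"dp": [-0.33,-0.3,0],"turn": [0,0,0]},{"dp": [-0.67,-0.6,0],"turn": [0,0,0]},{"dp": [-1,-0.9,0],"turn": [0,0,0]}]}}

```text
time_s: 1.05
tcp_pos: [0.2947, 0.2677, 0.4048]
eef_rot: [0.477, 3.105, 0.001]
wrist_force: [1.4, 0.5, -0.3]
width: 0.0854
grip_force: 0.0
```

Emit:
{"method": "step_arm", "body": {"commands": [{"dp": [-0.33,-0.3,0],"turn": [0,0,0]},{"dp": [-0.67,-0.6,0],"turn": [0,0,0]},{"dp": [-1,-0.9,0],"turn": [0,0,0]}]}}

```text
time_s: 1.42
tcp_pos: [0.3631, 0.1518, 0.4048]
eef_rot: [0.477, 3.105, 0.001]
wrist_force: [1.2, 0.3, 0.4]
width: 0.0852
grip_force: 0.0
```

Emit:
{"method": "step_arm", "body": {"commands": [{"dp": [-0.33,-0.3,0],"turn": [0,0,0]},{"dp": [-0.67,-0.6,0],"turn": [0,0,0]},{"dp": [-1,-0.9,0],"turn": [0,0,0]}]}}

```text
time_s: 1.8
tcp_pos: [0.4316, 0.0359, 0.4048]
eef_rot: [0.477, 3.105, 0.0]
wrist_force: [0.4, -0.2, 0.8]
width: 0.0853
grip_force: 0.0
```

```bash
python3 -c "
from h import *
plan([(.4443,.0185,.305,83),(.4443,.0185,.207,83)])"
```

```text
now [0.4316 0.0359 0.4048] yaw 162.53 tilt [ 4.e-04  2.e-04 -1.e+00] q [-0.   -0.21  1.65  0.    1.7  -1.27] t 1.8 w 0.0853 F [ 0.4 -0.2  0.8]
dp [-0.173, -0.128, 0.998] turn [0.0003, 0.0, 0.6627]
dp [0.0, -0.0, 0.98] turn [0.0, 0.0, 0.0]
```

Emit:
{"method": "step_arm", "body": {"commands": [{"dp": [-0.173,-0.128,0],"turn": [0,0,0.083]},{"dp": [-0.173,-0.128,0],"turn": [0,0,0.166]},{"dp": [-0.173,-0.128,0.2],"turn": [0,0,0.249]},{"dp": [-0.173,-0.128,0.4],"turn": [0,0,0.332]},{"dp": [-0.173,-0.128,0.6],"turn": [0,0,0.415]},{"dp": [-0.173,-0.128,0.8],"turn": [0,0,0.498]},{"dp": [-0.173,-0.128,0.998],"turn": [0,0,0.58]},{"dp": [-0.173,-0.128,0.998],"turn": [0,0,0.6627]}]}}

```text
time_s: 2.8
tcp_pos: [0.4433, 0.02, 0.3031]
eef_rot: [-2.357, -2.074, 0.004]
wrist_force: [-0.1, -0.9, 0.9]
width: 0.0855
grip_force: 0.0
```

```bash
python3 -c "
from h import *
f=snap('top','t3.png',(230,215,350,300),6)
plan([(.4443,.0185,.208,83)])"
```

```text
now [0.4435 0.02   0.304 ] yaw 82.3 tilt [-1.8e-03  1.0e-04 -1.0e+00] q [-0.04 -0.12  1.77  0.    1.49  0.1 ] t 2.85 w 0.0851 F [-0.2  0.1  0.1]
dp [-0.013, 0.012, 0.96] turn [-0.0009, 0.0001, -0.0058]
```

View pics/t3.png

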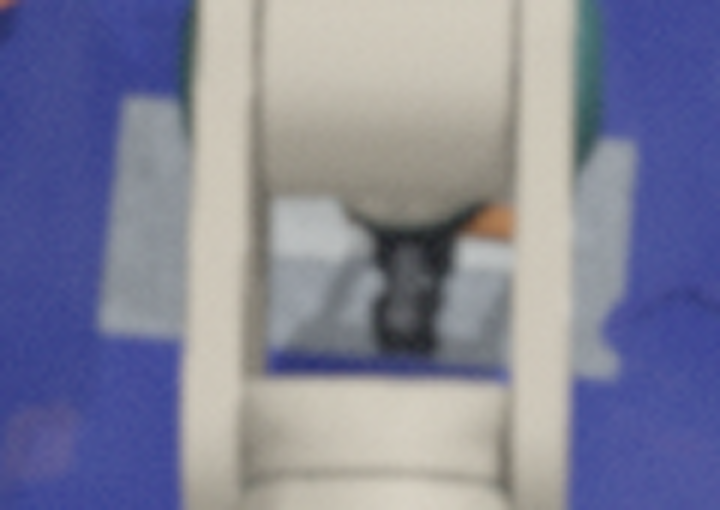

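The gripper is over the bar and the lifter hasn't moved. Descending and gripping.

Emit:
{"method": "step_arm", "body": {"commands": [{"dp": [0,0,0.3],"turn": [0,0,0]},{"dp": [0,0,0.6],"turn": [0,0,0]},{"dp": [0,0,0.85],"turn": [0,0,0]},{"dp": [0,0,0.97],"turn": [0,0,0]},{"dp": [0,0,0.97],"turn": [0,0,0]}]}}

```text
time_s: 3.48
tcp_pos: [0.4437, 0.02, 0.2077]
eef_rot: [-2.351, -2.083, 0.001]
wrist_force: [-0.2, -0.3, -0.2]
width: 0.0855
grip_force: 0.0
```

```bash
python3 -c "
from h import *
plan([(.4443,.0185,.208,83)])"
```

```text
now [0.4437 0.02   0.2077] yaw 83.07 tilt [-9.e-04  1.e-04 -1.e+00] q [-0.04 -0.01  1.87  0.    1.28  0.08] t 3.475 w 0.0855 F [-0.2 -0.3 -0.2]
dp [-0.014, 0.008, -0.003] turn [-0.0004, -0.0, 0.0006]
```

Emit:
{"method": "step_arm", "body": {"commands": [{"dp": [0,0,0],"turn": [0,0,0]},{"dp": [0,0,0],"turn": [0,0,0]},{"dp": [0,0,0],"turn": [0,0,0]},{"dp": [0,0,0],"turn": [0,0,0]},{"dp": [0,0,0],"turn": [0,0,0]},{"dp": [0,0,0],"turn": [0,0,0]},{"dp": [0,0,0],"turn": [0,0,0]},{"dp": [0,0,0],"turn": [0,0,0]}], "grip": 0, "newtons": 100}}

```text
time_s: 4.47
tcp_pos: [0.444, 0.02, 0.2084]
eef_rot: [2.352, 2.081, 0.002]
wrist_force: [0.4, -0.8, 5.5]
width: 0.0147
grip_force: 98.2
```

```bash
python3 -c "
from h import *
plan([(.4443,.0185,.208,83)]);print(st()[0]['grip_force'])"
```

```text
now [0.444  0.02   0.2084] yaw 83.01 tilt [ 0.0013  0.     -1.    ] q [-0.04 -0.01  1.87  0.    1.28  0.08] t 4.475 w 0.0147 F [ 0.4 -0.8  5.5]
dp [-0.014, 0.005, 0.004] turn [0.0006, -0.0001, 0.0001]
98.177011013031
```

Emit:
{"method": "step_arm", "body": {"commands": [{"dp": [0,0,-0.1],"turn": [0,0,0]},{"dp": [0,0,-0.3],"turn": [0,0,0]},{"dp": [0,0,-0.5],"turn": [0,0,0]},{"dp": [0,0,-0.6],"turn": [0,0,0]},{"dp": [0,0,-0.6],"turn": [0,0,0]}]}}

```text
time_s: 5.1
tcp_pos: [0.4437, 0.02, 0.2682]
eef_rot: [2.352, 2.082, 0.001]
wrist_force: [-0.1, -0.1, -1.4]
width: 0.0143
grip_force: 97.5
```

```bash
python3 -c "
from h import *
plan([(.4979,.0568,.2684,40.4),(.4979,.0568,.2134,40.4),(.5672,.1157,.2134,40.4)])"
```

```text
now [0.4437 0.02   0.2682] yaw 83.01 tilt [ 7.e-04  1.e-04 -1.e+00] q [-0.04 -0.09  1.82  0.    1.41  0.08] t 5.1 w 0.0143 F [-0.1 -0.1 -1.4]
dp [0.431, 0.493, -0.002] turn [0.0003, -0.0002, 0.3551]
dp [0.0, -0.0, 0.55] turn [0.0, 0.0, 0.0]
dp [0.909, 0.001, 0.0] turn [0.0, 0.0, 0.0]
```

Emit:
{"method": "step_arm", "body": {"commands": [{"dp": [0.1,0.12,0],"turn": [0,0,0.07]},{"dp": [0.2,0.25,0],"turn": [0,0,0.14]},{"dp": [0.32,0.37,0],"turn": [0,0,0.21]},{"dp": [0.431,0.493,0],"turn": [0,0,0.28]},{"dp": [0.431,0.493,0],"turn": [0,0,0.355]},{"dp": [0.431,0.493,0],"turn": [0,0,0.355]}]}}

```text
time_s: 5.85
tcp_pos: [0.4977, 0.0568, 0.2666]
eef_rot: [-2.947, -1.087, 0.003]
wrist_force: [-0.4, 0.7, -2.0]
width: 0.0146
grip_force: 97.5
```

Emit:
{"method": "step_arm", "body": {"commands": [{"dp": [0,0,0.2],"turn": [0,0,0]},{"dp": [0,0,0.4],"turn": [0,0,0]},{"dp": [0,0,0.55],"turn": [0,0,0]},{"dp": [0,0,0.55],"turn": [0,0,0]}]}}

```text
time_s: 6.35
tcp_pos: [0.4974, 0.0567, 0.2115]
eef_rot: [-2.947, -1.087, 0.005]
wrist_force: [0.4, 0.0, -1.8]
width: 0.0147
grip_force: 97.6
```

```bash
python3 -c "
from h import *
f=snap('side','s4.png',(240,190,370,285),6)
f=snap('top','t4.png',(150,165,345,290),4)
a=cv2.imread('pics/s4.png');b=cv2.imread('pics/t4.png')
cv2.imwrite('pics/st4.png',np.vstack([cv2.resize(a,(400,292)),cv2.resize(b,(400,256))]))
plan([(.4979,.0568,.2134,40.4),(.5672,.1157,.2134,40.4)])"
```

```text
now [0.4981 0.0567 0.2133] yaw 40.46 tilt [ 5.e-04  1.e-04 -1.e+00] q [0.04 0.14 1.7  0.   1.3  0.9 ] t 6.45 w 0.0142 F [ 0.1 -0.  -1.6]
dp [-0.001, -0.002, -0.001] turn [0.0001, -0.0002, 0.0005]
dp [0.909, 0.001, 0.0] turn [0.0, 0.0, 0.0]
```

View pics/s4.png

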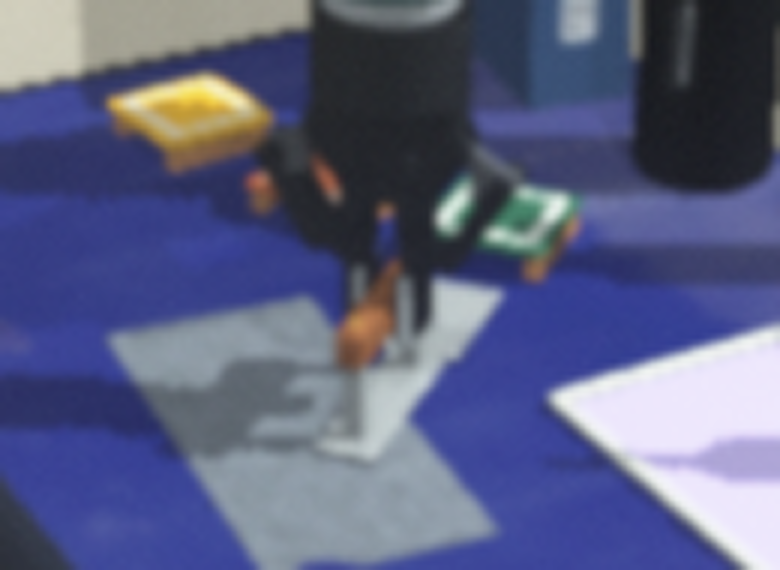

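```bash
python3 -c "
from h import *
f=eyes.grab_frame('side');s,p,M=st()
o=p-M@np.array([.0015,0,.2084])
for q in[(.12,.019,0),(.12,-.019,0),(.12,.019,.0025),(-.058,.015,0),(-.058,-.015,0)]:
  # tool y = -lifter y
  print(q,((px(f,o+M@np.array([q[0],-q[1],-q[2]])+[0,0,.2084-.2084])-[240,190])*6+2.5).round(), (o+M@np.array([q[0],-q[1],-q[2]])).round(4))
g=np.array([.63,.1692]);b=np.radians(40.4);X=np.array([np.cos(b),np.sin(b)]);Y=np.array([-X[1],X[0]])
for y in(-.034,.034):print('foot',((px(f,[*(g-.035*X+y*Y),0])-[240,190])*6+2.5).round())
"
```

```text
(0.12, 0.019, 0) [ 441. -533.] [0.5758 0.148  0.4222]
(0.12, -0.019, 0) [ 520. -526.] [0.6004 0.1191 0.4222]
(0.12, 0.019, 0.0025) [ 441. -539.] [0.5758 0.148  0.4247]
(-0.058, 0.015, 0) [ 302. -446.] [0.4429 0.0295 0.422 ]
(-0.058, -0.015, 0) [ 373. -439.] [0.4624 0.0067 0.422 ]
foot [538. 286.]
foot [417. 265.]
```

```bash
cat >> h.py <<'E'
def lift(q,dx=.0015,z0=.2084):
    s,p,M=st();return p+M@np.array([q[0]-dx,-q[1],z0-q[2]])
E
python3 -c "
from h import *
f=eyes.grab_frame('side')
for q in[(.12,.019,0),(.12,-.019,0),(-.058,.015,0),(-.058,-.015,0)]:
  print(q,((px(f,lift(q))-[240,190])*6+2.5).round(), lift(q).round(4))
"
```

```text
(0.12, 0.019, 0) [432. 276.] [0.5764 0.1481 0.0055]
(0.12, -0.019, 0) [500. 288.] [0.6011 0.1192 0.0056]
(-0.058, 0.015, 0) [314. 445.] [0.4435 0.0296 0.0053]
(-0.058, -0.015, 0) [374. 457.] [0.463  0.0068 0.0053]
```

The model matches the picture: the predicted tip corner is (500,288) and I see it at (503,290). The blade is level, so I'll insert it, lift, and check.

Emit:
{"method": "step_arm", "body": {"commands": [{"dp": [0.1,0,0],"turn": [0,0,0]},{"dp": [0.22,0,0],"turn": [0,0,0]},{"dp": [0.36,0,0],"turn": [0,0,0]},{"dp": [0.5,0,0],"turn": [0,0,0]},{"dp": [0.64,0,0],"turn": [0,0,0]},{"dp": [0.78,0,0],"turn": [0,0,0]},{"dp": [0.9,0,0],"turn": [0,0,0]},{"dp": [0.91,0,0],"turn": [0,0,0]}]}}

```text
time_s: 7.55
tcp_pos: [0.5677, 0.1164, 0.2127]
eef_rot: [-2.948, -1.086, 0.0]
wrist_force: [-0.1, -1.1, -0.8]
width: 0.0145
grip_force: 97.6
```

Emit:
{"method": "step_arm", "body": {"commands": [{"dp": [0,0,-0.04],"turn": [0,0,0]},{"dp": [0,0,-0.08],"turn": [0,0,0]},{"dp": [0,0,-0.14],"turn": [0,0,0]},{"dp": [0,0,-0.24],"turn": [0,0,0]},{"dp": [0,0,-0.36],"turn": [0,0,0]},{"dp": [0,0,-0.46],"turn": [0,0,0]},{"dp": [0,0,-0.5],"turn": [0,0,0]},{"dp": [0,0,-0.5],"turn": [0,0,0]}]}}

```text
time_s: 8.55
tcp_pos: [0.5672, 0.1158, 0.2632]
eef_rot: [2.948, 1.085, 0.001]
wrist_force: [-0.5, 0.1, -2.2]
width: 0.0147
grip_force: 97.6
```

```bash
python3 -c "
from h import *
f=snap('side','s5.png',(240,160,370,285),5)
plan([(.5502,.0,.2634,0)])"
```

```text
now [0.5671 0.1157 0.2627] yaw 40.41 tilt [-3.e-04  0.e+00 -1.e+00] q [0.14 0.29 1.42 0.   1.43 1.  ] t 8.6 w 0.0147 F [ 0.1 -0.3 -1.4]
dp [-0.879, 0.772, -0.007] turn [-0.0001, 0.0002, 0.3368]
```

View pics/s5.png

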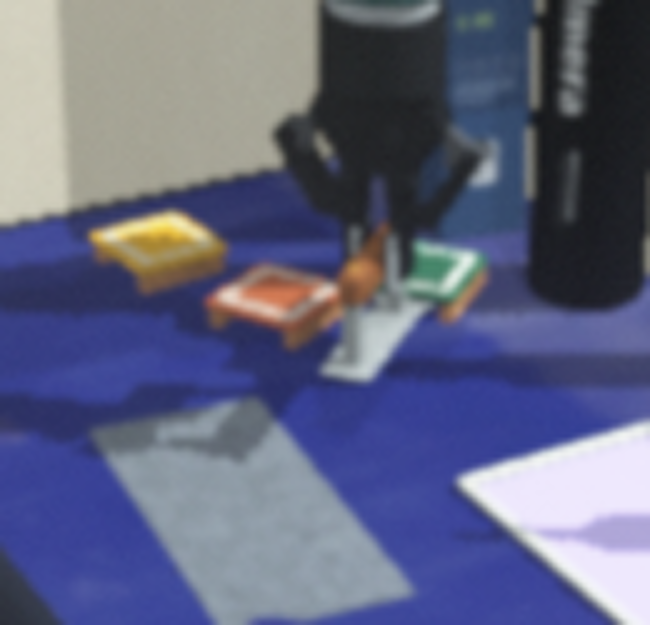

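The green coaster rides level on the blade. Carrying it to the pad's right slot.

Emit:
{"method": "step_arm", "body": {"commands": [{"dp": [-0.05,0.05,0],"turn": [0,0,0.02]},{"dp": [-0.17,0.15,0],"turn": [0,0,0.065]},{"dp": [-0.32,0.28,0],"turn": [0,0,0.12]},{"dp": [-0.47,0.41,0],"turn": [0,0,0.18]},{"dp": [-0.62,0.54,0],"turn": [0,0,0.24]},{"dp": [-0.76,0.66,0],"turn": [0,0,0.29]},{"dp": [-0.85,0.74,0],"turn": [0,0,0.325]},{"dp": [-0.88,0.77,0],"turn": [0,0,0.337]}]}}

```text
time_s: 9.6
tcp_pos: [0.5499, -0.0008, 0.2626]
eef_rot: [-3.142, 0.005, 0.001]
wrist_force: [0.0, 0.2, -2.4]
width: 0.0148
grip_force: 97.5
```

Emit:
{"method": "step_arm", "body": {"commands": [{"dp": [0,0.05,0],"turn": [0,0,0]},{"dp": [0,0.18,0],"turn": [0,0,0]},{"dp": [0,0.34,0],"turn": [0,0,0]},{"dp": [0,0.5,0],"turn": [0,0,0]},{"dp": [0,0.66,0],"turn": [0,0,0]},{"dp": [0,0.82,0],"turn": [0,0,0]},{"dp": [0,0.95,0],"turn": [0,0,0]},{"dp": [0,1.0,0],"turn": [0,0,0]}]}}

```text
time_s: 10.6
tcp_pos: [0.55, -0.1009, 0.2629]
eef_rot: [-3.141, 0.002, -0.0]
wrist_force: [-0.2, 0.7, -1.7]
width: 0.0141
grip_force: 97.6
```

Emit:
{"method": "step_arm", "body": {"commands": [{"dp": [0,0.05,0],"turn": [0,0,0]},{"dp": [0,0.18,0],"turn": [0,0,0]},{"dp": [0,0.34,0],"turn": [0,0,0]},{"dp": [0,0.5,0],"turn": [0,0,0]},{"dp": [0,0.66,0],"turn": [0,0,0]},{"dp": [0,0.82,0],"turn": [0,0,0]},{"dp": [0,0.95,0],"turn": [0,0,0]},{"dp": [0,1.0,0],"turn": [0,0,0]}]}}

```text
time_s: 11.6
tcp_pos: [0.5499, -0.2009, 0.2628]
eef_rot: [-3.141, 0.002, 0.0]
wrist_force: [-0.6, -0.3, -2.2]
width: 0.0143
grip_force: 97.6
```

```bash
python3 -c "
from h import *
f=snap('top','t6.png',(295,150,455,275),5)
plan([(.5499,-.2135,.2634,0),(.5499,-.2135,.2169,0)])"
```

```text
now [ 0.5499 -0.2009  0.2628] yaw -0.07 tilt [-0.e+00 -1.e-04 -1.e+00] q [-0.41  0.31  1.4  -0.    1.43  1.16] t 11.65 w 0.0146 F [-0.7  0.4 -2.7]
dp [-0.0, 0.126, -0.006] turn [0.0001, 0.0, -0.0006]
dp [0.0, -0.0, 0.465] turn [0.0, 0.0, 0.0]
```

View pics/t6.png

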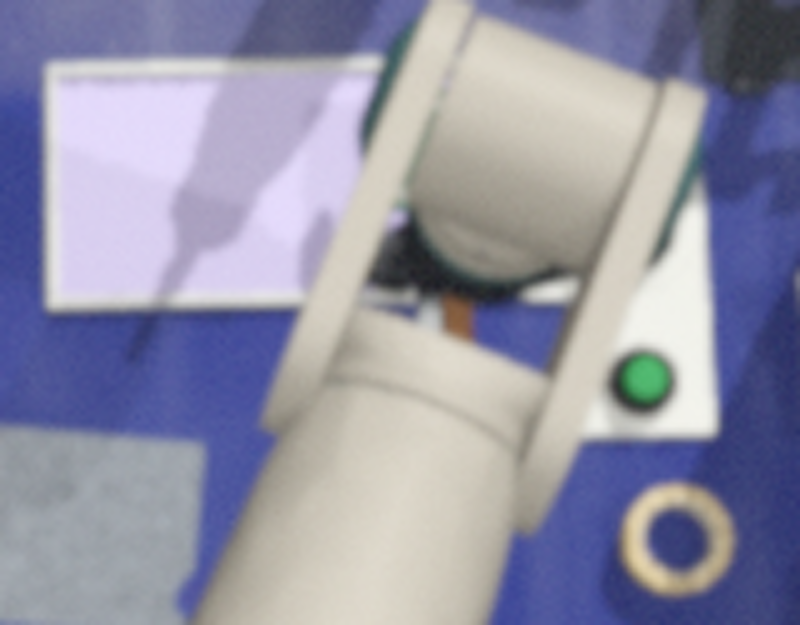

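Emit:
{"method": "step_arm", "body": {"commands": [{"dp": [0,0.04,0],"turn": [0,0,0]},{"dp": [0,0.1,0],"turn": [0,0,0]},{"dp": [0,0.126,0],"turn": [0,0,0]},{"dp": [0,0.126,0.1],"turn": [0,0,0]},{"dp": [0,0.126,0.2],"turn": [0,0,0]},{"dp": [0,0.126,0.3],"turn": [0,0,0]},{"dp": [0,0.126,0.35],"turn": [0,0,0]},{"dp": [0,0.126,0.35],"turn": [0,0,0]}]}}

```text
time_s: 12.65
tcp_pos: [0.5499, -0.2124, 0.2273]
eef_rot: [-3.141, 0.001, 0.001]
wrist_force: [0.5, -0.4, -2.6]
width: 0.0143
grip_force: 97.6
```

Emit:
{"method": "step_arm", "body": {"commands": [{"dp": [0,0,0.03],"turn": [0,0,0]},{"dp": [0,0,0.06],"turn": [0,0,0]},{"dp": [0,0,0.09],"turn": [0,0,0]},{"dp": [0,0,0.111],"turn": [0,0,0]},{"dp": [0,0,0.111],"turn": [0,0,0]},{"dp": [0,0,0.111],"turn": [0,0,0]}]}}

```text
time_s: 13.4
tcp_pos: [0.5501, -0.2125, 0.2169]
eef_rot: [3.142, -0.001, 0.0]
wrist_force: [-0.1, -0.2, -0.5]
width: 0.0145
grip_force: 97.6
```

```bash
python3 -c "
from h import *
f=snap('side','s7.png',(330,210,450,335),5)
print(lift((0,0,0)),lift((.12,0,0)))
plan([(.5499,-.2135,.2171,0)])"
```

```text
[ 0.54863295 -0.21255024  0.00855708] [ 0.66863293 -0.21260525  0.00859923]
now [ 0.5501 -0.2125  0.217 ] yaw -0.03 tilt [ 4.e-04 -0.e+00 -1.e+00] q [-0.43  0.37  1.42  0.    1.35  1.14] t 13.45 w 0.0144 F [-0.5 -0.3 -1.3]
dp [-0.002, 0.01, -0.001] turn [0.0, -0.0002, -0.0002]
```

View pics/s7.png

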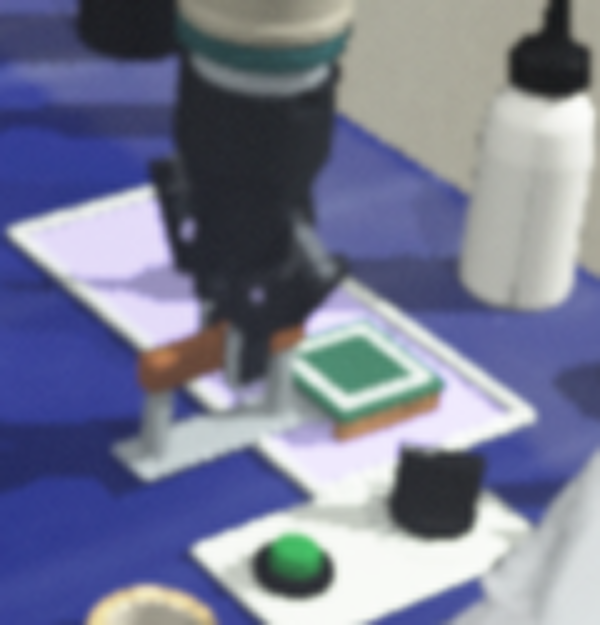

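Green sits flat inside the rim and the blade is unloaded. Withdrawing and going to clay.

Emit:
{"method": "step_arm", "body": {"commands": [{"dp": [-0.06,0,0],"turn": [0,0,0]},{"dp": [-0.2,0,0],"turn": [0,0,0]},{"dp": [-0.36,0,0],"turn": [0,0,0]},{"dp": [-0.54,0,0],"turn": [0,0,0]},{"dp": [-0.72,0,0],"turn": [0,0,0]},{"dp": [-0.9,0,0],"turn": [0,0,0]},{"dp": [-1.0,0,0],"turn": [0,0,0]},{"dp": [-1.0,0,-0.3],"turn": [0,0,0]}]}}

```text
time_s: 14.45
tcp_pos: [0.4487, -0.2121, 0.2449]
eef_rot: [-3.139, 0.002, 0.007]
wrist_force: [0.7, -0.5, -1.1]
width: 0.0143
grip_force: 97.6
```

Emit:
{"method": "step_arm", "body": {"commands": [{"dp": [0,-0.1,-0.3],"turn": [0,0,0]},{"dp": [0,-0.4,-0.4],"turn": [0,0,0]},{"dp": [0,-0.7,-0.4],"turn": [0,0,0]},{"dp": [0,-1.0,-0.4],"turn": [0,0,0]}]}}

```text
time_s: 14.95
tcp_pos: [0.4499, -0.1116, 0.2871]
eef_rot: [3.141, -0.001, 0.001]
wrist_force: [0.7, 0.3, -1.5]
width: 0.0142
grip_force: 97.7
```

Emit:
{"method": "step_arm", "body": {"commands": [{"dp": [0,-0.3,0],"turn": [0,0,0]},{"dp": [0,-0.65,0],"turn": [0,0,0]},{"dp": [0,-1.0,0],"turn": [0,0,0]}]}}

```text
time_s: 15.32
tcp_pos: [0.4499, -0.0114, 0.287]
eef_rot: [-3.141, 0.001, -0.001]
wrist_force: [-0.1, 0.4, -0.6]
width: 0.0146
grip_force: 97.7
```

Emit:
{"method": "step_arm", "body": {"commands": [{"dp": [0,-0.3,0],"turn": [0,0,-0.05]},{"dp": [0,-0.6,0],"turn": [0,0,-0.12]},{"dp": [0,-0.9,0],"turn": [0,0,-0.18]},{"dp": [0,-1.0,0],"turn": [0,0,-0.242]},{"dp": [0,-1.0,0],"turn": [0,0,-0.242]}]}}

```text
time_s: 15.95
tcp_pos: [0.45, 0.088, 0.2869]
eef_rot: [-3.041, -0.787, -0.001]
wrist_force: [-0.1, -0.4, -1.5]
width: 0.0148
grip_force: 97.8
```

```bash
python3 -c "
from h import *
f=snap('top','t8.png',(150,150,450,290),2.66)
plan([(.4234,.1732,.2684,29),(.4234,.1732,.2134,29),(.5029,.2173,.2134,29)])"
```

```text
now [0.4501 0.0876 0.2869] yaw 28.9 tilt [ 3.e-04 -1.e-04 -1.e+00] q [ 0.11 -0.06  1.76 -0.    1.45  1.18] t 16.0 w 0.0143 F [ 0.3 -0.1 -1.8]
dp [0.18, -0.879, 0.184] turn [0.0001, -0.0001, -0.0008]
dp [0.0, -0.0, 0.55] turn [0.0, 0.0, 0.0]
dp [0.909, -0.0, -0.0] turn [0.0, 0.0, 0.0]
```

View pics/t8.png

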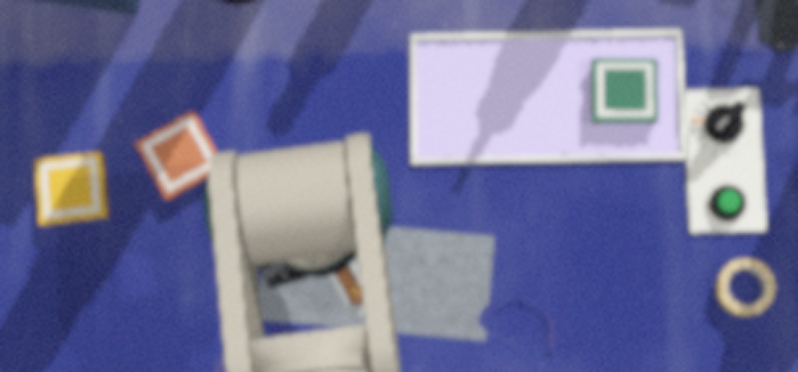

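Green is well placed, and clay at (217,208) and yellow at (177,221) haven't moved. On to clay.

Emit:
{"method": "step_arm", "body": {"commands": [{"dp": [0.05,-0.25,0],"turn": [0,0,0]},{"dp": [0.11,-0.55,0],"turn": [0,0,0]},{"dp": [0.18,-0.8,0.1],"turn": [0,0,-0.001]},{"dp": [0.18,-0.88,0.3],"turn": [0,0,-0.001]},{"dp": [0.18,-0.88,0.5],"turn": [0,0,-0.001]},{"dp": [0.18,-0.88,0.7],"turn": [0,0,-0.001]},{"dp": [0.18,-0.88,0.735],"turn": [0,0,-0.001]},{"dp": [0.18,-0.88,0.735],"turn": [0,0,-0.001]}]}}

```text
time_s: 17.0
tcp_pos: [0.4235, 0.1729, 0.2138]
eef_rot: [-3.041, -0.788, -0.001]
wrist_force: [0.2, 0.5, -1.5]
width: 0.0145
grip_force: 98.0
```

```bash
cat >> h.py <<'E'
import pickle
def moved(z=.02):
    "shift of each coaster's colour blob against the first frame, world"
    a=pickle.load(open("f0.pkl","rb"));b=eyes.grab_frame("top")
    for n,(u,v),h in(("y",(176.7,220.7),25),("c",(217,208),8),("g",(248,188),75)):
        o=[]
        for f in(a,b):
            I=cv2.cvtColor(f["frame"],cv2.COLOR_RGB2HSV).astype(int)
            u0,v0=int(u)-28,int(v)-28;S=I[v0:v0+56,u0:u0+56]
            m=(abs(S[...,0]-h)<9)&(S[...,1]>90)&(S[...,2]>60);yy,xx=np.nonzero(m)
            o.append((w(f,u0+xx.mean(),v0+yy.mean(),z)[:2] if m.sum()>5 else None,m.sum()))
        print(n,o)
E
python3 -c "
from h import *
moved();print(lift((.12,0,0)))
plan([(.5029,.2173,.2134,29)])"
```

```text
y [(array([0.54012417, 0.37227502]), np.int64(379)), (array([0.54053352, 0.37227734]), np.int64(375))]
c [(array([0.57236092, 0.25852133]), np.int64(233)), (array([0.57155625, 0.25927578]), np.int64(237))]
g [(array([0.63109233, 0.17069327]), np.int64(139)), (None, np.int64(0))]
[0.52746443 0.23064054 0.00592837]
now [0.4236 0.173  0.2142] yaw 29.06 tilt [ 1.3e-03  5.0e-04 -1.0e+00] q [0.31 0.02 1.83 0.   1.29 1.37] t 17.05 w 0.0143 F [ 0.6 -0.2 -0.9]
dp [0.908, -0.002, 0.009] turn [0.0001, -0.0006, 0.0005]
```

Emit:
{"method": "step_arm", "body": {"commands": [{"dp": [0.1,0,0],"turn": [0,0,0]},{"dp": [0.22,0,0],"turn": [0,0,0]},{"dp": [0.36,0,0],"turn": [0,0,0]},{"dp": [0.5,0,0],"turn": [0,0,0]},{"dp": [0.64,0,0],"turn": [0,0,0]},{"dp": [0.78,0,0],"turn": [0,0,0]},{"dp": [0.9,0,0],"turn": [0,0,0]},{"dp": [0.91,0,0],"turn": [0,0,0]}]}}

```text
time_s: 18.05
tcp_pos: [0.5034, 0.2179, 0.2133]
eef_rot: [-3.04, -0.79, -0.0]
wrist_force: [0.1, 0.1, -0.6]
width: 0.0147
grip_force: 98.0
```

Emit:
{"method": "step_arm", "body": {"commands": [{"dp": [0,0,-0.04],"turn": [0,0,0]},{"dp": [0,0,-0.08],"turn": [0,0,0]},{"dp": [0,0,-0.14],"turn": [0,0,0]},{"dp": [0,0,-0.24],"turn": [0,0,0]},{"dp": [0,0,-0.36],"turn": [0,0,0]},{"dp": [0,0,-0.46],"turn": [0,0,0]},{"dp": [0,0,-0.5],"turn": [0,0,0]},{"dp": [0,0,-0.5],"turn": [0,0,0]}]}}

```text
time_s: 19.05
tcp_pos: [0.5027, 0.2175, 0.2636]
eef_rot: [-3.04, -0.79, -0.001]
wrist_force: [-0.0, 0.1, -1.4]
width: 0.0144
grip_force: 97.8
```

```bash
python3 -c "
from h import *
f=snap('side','s9.png',(240,160,370,285),4)
plan([(.5120,.108,.2634,0),(.5505,-.1305,.2634,0)])"
```

```text
now [0.5026 0.2175 0.2631] yaw 29.13 tilt [-3.e-04 -0.e+00 -1.e+00] q [0.34 0.21 1.52 0.   1.42 1.4 ] t 19.1 w 0.0141 F [-0.4  0.6 -1.8]
dp [-0.451, 1.002, -0.003] turn [-0.0, 0.0001, 0.2428]
dp [0.385, 2.385, 0.0] turn [0.0, 0.0, 0.0]
```

View pics/s9.png

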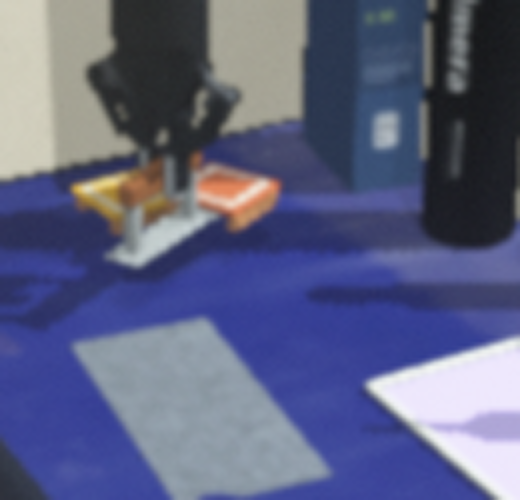

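Clay is up on the blade. Carrying it to the middle slot.

Emit:
{"method": "step_arm", "body": {"commands": [{"dp": [-0.02,0.05,0],"turn": [0,0,0.012]},{"dp": [-0.08,0.18,0],"turn": [0,0,0.043]},{"dp": [-0.15,0.34,0],"turn": [0,0,0.082]},{"dp": [-0.23,0.51,0],"turn": [0,0,0.124]},{"dp": [-0.3,0.68,0],"turn": [0,0,0.165]},{"dp": [-0.38,0.84,0],"turn": [0,0,0.204]},{"dp": [-0.43,0.96,0],"turn": [0,0,0.233]},{"dp": [-0.45,1.0,0],"turn": [0,0,0.243]}]}}

```text
time_s: 20.1
tcp_pos: [0.5121, 0.1076, 0.2631]
eef_rot: [-3.141, 0.004, 0.0]
wrist_force: [-0.7, 0.1, -2.9]
width: 0.0142
grip_force: 97.7
```

Emit:
{"method": "step_arm", "body": {"commands": [{"dp": [0.01,0.05,0],"turn": [0,0,0]},{"dp": [0.02,0.15,0],"turn": [0,0,0]},{"dp": [0.04,0.28,0],"turn": [0,0,0]},{"dp": [0.06,0.41,0],"turn": [0,0,0]},{"dp": [0.08,0.54,0],"turn": [0,0,0]},{"dp": [0.1,0.67,0],"turn": [0,0,0]},{"dp": [0.12,0.77,0],"turn": [0,0,0]},{"dp": [0.128,0.795,0],"turn": [0,0,0]}]}}

```text
time_s: 21.1
tcp_pos: [0.525, 0.028, 0.2633]
eef_rot: [-3.142, 0.002, 0.0]
wrist_force: [-0.6, 0.2, -2.5]
width: 0.015
grip_force: 97.7
```

Emit:
{"method": "step_arm", "body": {"commands": [{"dp": [0.01,0.05,0],"turn": [0,0,0]},{"dp": [0.02,0.15,0],"turn": [0,0,0]},{"dp": [0.04,0.28,0],"turn": [0,0,0]},{"dp": [0.06,0.41,0],"turn": [0,0,0]},{"dp": [0.08,0.54,0],"turn": [0,0,0]},{"dp": [0.1,0.67,0],"turn": [0,0,0]},{"dp": [0.12,0.77,0],"turn": [0,0,0]},{"dp": [0.128,0.795,0],"turn": [0,0,0]}]}}

```text
time_s: 22.1
tcp_pos: [0.5377, -0.0515, 0.2633]
eef_rot: [-3.141, 0.002, -0.0]
wrist_force: [-0.3, -0.5, -2.5]
width: 0.0147
grip_force: 97.7
```

Emit:
{"method": "step_arm", "body": {"commands": [{"dp": [0.01,0.05,0],"turn": [0,0,0]},{"dp": [0.02,0.15,0],"turn": [0,0,0]},{"dp": [0.04,0.28,0],"turn": [0,0,0]},{"dp": [0.06,0.41,0],"turn": [0,0,0]},{"dp": [0.08,0.54,0],"turn": [0,0,0]},{"dp": [0.1,0.67,0],"turn": [0,0,0]},{"dp": [0.12,0.77,0],"turn": [0,0,0]},{"dp": [0.128,0.795,0],"turn": [0,0,0]}]}}

```text
time_s: 23.1
tcp_pos: [0.5504, -0.131, 0.2632]
eef_rot: [-3.141, 0.002, -0.0]
wrist_force: [0.1, -0.3, -2.1]
width: 0.0143
grip_force: 97.7
```

```bash
python3 -c "
from h import *
plan([(.5505,-.1305,.2171,0)])"
```

```text
now [ 0.5504 -0.131   0.2632] yaw -0.07 tilt [ 0.e+00  1.e-04 -1.e+00] q [-0.3   0.26  1.46  0.    1.42  1.27] t 23.1 w 0.0143 F [ 0.1 -0.3 -2.1]
dp [0.001, -0.005, 0.461] turn [-0.0001, -0.0, -0.0006]
```

Emit:
{"method": "step_arm", "body": {"commands": [{"dp": [0,0,0.08],"turn": [0,0,0]},{"dp": [0,0,0.18],"turn": [0,0,0]},{"dp": [0,0,0.28],"turn": [0,0,0]},{"dp": [0,0,0.36],"turn": [0,0,0]},{"dp": [0,0,0.4],"turn": [0,0,0]},{"dp": [0,0,0.43],"turn": [0,0,0]},{"dp": [0,0,0.461],"turn": [0,0,0]},{"dp": [0,0,0.461],"turn": [0,0,0]}]}}

```text
time_s: 24.1
tcp_pos: [0.5504, -0.1303, 0.2173]
eef_rot: [-3.142, 0.001, -0.0]
wrist_force: [0.2, 0.8, -2.6]
width: 0.0145
grip_force: 97.8
```

```bash
python3 -c "
from h import *
eyes.grab_frame('top')
plan([(.5505,-.1305,.2171,0)])"
```

```text
now [ 0.5504 -0.1303  0.2174] yaw -0.03 tilt [ 5.e-04 -0.e+00 -1.e+00] q [-0.3   0.31  1.5   0.    1.34  1.27] t 24.15 w 0.0144 F [-0.5 -0.7 -0.9]
dp [0.001, 0.002, 0.003] turn [0.0, -0.0002, -0.0002]
```

Emit:
{"method": "step_arm", "body": {"commands": [{"dp": [-0.06,0,0],"turn": [0,0,0]},{"dp": [-0.2,0,0],"turn": [0,0,0]},{"dp": [-0.36,0,0],"turn": [0,0,0]},{"dp": [-0.54,0,0],"turn": [0,0,0]},{"dp": [-0.72,0,0],"turn": [0,0,0]},{"dp": [-0.9,0,0],"turn": [0,0,0]},{"dp": [-1.0,0,0],"turn": [0,0,0]},{"dp": [-1.0,0,-0.3],"turn": [0,0,0]}]}}

```text
time_s: 25.15
tcp_pos: [0.449, -0.13, 0.2455]
eef_rot: [-3.14, 0.001, 0.007]
wrist_force: [0.6, 0.1, -0.7]
width: 0.0144
grip_force: 97.8
```

Emit:
{"method": "step_arm", "body": {"commands": [{"dp": [0,-0.1,-0.3],"turn": [0,0,0]},{"dp": [0,-0.4,-0.4],"turn": [0,0,0]},{"dp": [0,-0.7,-0.4],"turn": [0,0,0]},{"dp": [0,-1.0,-0.4],"turn": [0,0,0]}]}}

```text
time_s: 25.65
tcp_pos: [0.4503, -0.0293, 0.2876]
eef_rot: [3.142, -0.001, 0.002]
wrist_force: [0.6, -0.3, -1.1]
width: 0.0139
grip_force: 97.9
```

Emit:
{"method": "step_arm", "body": {"commands": [{"dp": [-0.1,-0.3,0],"turn": [0,0,0]},{"dp": [-0.2,-0.65,0],"turn": [0,0,0]},{"dp": [-0.3,-1.0,0],"turn": [0,0,0]}]}}

```text
time_s: 26.02
tcp_pos: [0.42, 0.0708, 0.2875]
eef_rot: [-3.141, 0.001, -0.001]
wrist_force: [-0.1, 0.1, -1.2]
width: 0.0145
grip_force: 97.9
```

Emit:
{"method": "step_arm", "body": {"commands": [{"dp": [-0.1,-0.3,0],"turn": [0,0,0]},{"dp": [-0.2,-0.65,0],"turn": [0,0,0]},{"dp": [-0.3,-1.0,0],"turn": [0,0,0]}]}}

```text
time_s: 26.4
tcp_pos: [0.39, 0.1708, 0.2875]
eef_rot: [-3.141, 0.001, -0.001]
wrist_force: [0.5, 0.3, -0.7]
width: 0.0146
grip_force: 97.9
```

Emit:
{"method": "step_arm", "body": {"commands": [{"dp": [-0.05,-0.3,0],"turn": [0,0,0]},{"dp": [-0.1,-0.65,0],"turn": [0,0,0]},{"dp": [-0.2,-1.0,0],"turn": [0,0,-0.03]},{"dp": [-0.2,-1.0,0],"turn": [0,0,-0.05]},{"dp": [-0.2,-1.0,0],"turn": [0,0,-0.05]}]}}

```text
time_s: 27.02
tcp_pos: [0.3704, 0.2701, 0.2873]
eef_rot: [-3.137, -0.164, -0.0]
wrist_force: [-0.3, -0.3, -1.2]
width: 0.0147
grip_force: 98.0
```

```bash
python3 -c "
from h import *
moved()
f=snap('top','t10.png',(140,150,450,290),2.58)
plan([(.369,.3536,.2684,6.2),(.369,.3536,.2134,6.2),(.4595,.3634,.2134,6.2)])"
```

```text
y [(array([0.54012417, 0.37227502]), np.int64(379)), (array([0.54009954, 0.37218467]), np.int64(375))]
c [(array([0.57236092, 0.25852133]), np.int64(233)), (None, np.int64(2))]
g [(array([0.63109233, 0.17069327]), np.int64(139)), (None, np.int64(0))]
now [0.3706 0.2696 0.2873] yaw 5.9 tilt [ 2.e-04  2.e-04 -1.e+00] q [ 0.55 -0.07  1.76  0.    1.45  2.02] t 27.125 w 0.0148 F [ 0.   0.1 -2.2]
dp [0.07, -0.837, 0.189] turn [-0.0001, -0.0001, -0.0025]
dp [-0.0, -0.0, 0.55] turn [0.0, 0.0, 0.0]
dp [0.91, 0.0, 0.0] turn [0.0, 0.0, 0.0]
```

View pics/t10.png

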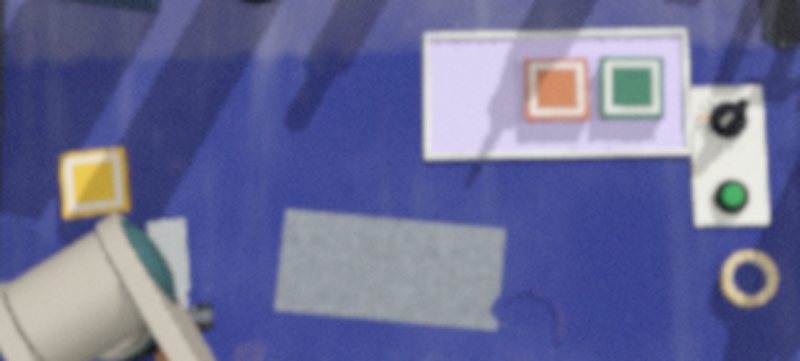

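Clay and green sit neatly on the pad, and yellow hasn't moved. Inserting under yellow.

Emit:
{"method": "step_arm", "body": {"commands": [{"dp": [0.02,-0.25,0],"turn": [0,0,0]},{"dp": [0.05,-0.55,0],"turn": [0,0,0]},{"dp": [0.07,-0.837,0.1],"turn": [0,0,-0.0025]},{"dp": [0.07,-0.837,0.3],"turn": [0,0,-0.0025]},{"dp": [0.07,-0.837,0.5],"turn": [0,0,-0.0025]},{"dp": [0.07,-0.837,0.7],"turn": [0,0,-0.0025]},{"dp": [0.07,-0.837,0.739],"turn": [0,0,-0.0025]},{"dp": [0.07,-0.837,0.739],"turn": [0,0,-0.0025]}]}}

```text
time_s: 28.12
tcp_pos: [0.3691, 0.3536, 0.2138]
eef_rot: [-3.137, -0.171, -0.001]
wrist_force: [0.3, 0.1, -1.8]
width: 0.0148
grip_force: 98.1
```

```bash
python3 -c "
from h import *
moved();print(lift((.12,0,0)))
plan([(.4595,.3634,.2134,6.2)])"
```

```text
y [(array([0.54012417, 0.37227502]), np.int64(379)), (array([0.54010649, 0.37193292]), np.int64(378))]
c [(array([0.57236092, 0.25852133]), np.int64(233)), (None, np.int64(2))]
g [(array([0.63109233, 0.17069327]), np.int64(139)), (None, np.int64(0))]
[0.4871943  0.36689129 0.00598575]
now [0.3692 0.3538 0.2142] yaw 6.24 tilt [ 0.0011  0.001  -1.    ] q [0.69 0.17 1.67 0.   1.3  2.15] t 28.175 w 0.0142 F [ 0.1  0.6 -0.6]
dp [0.908, 0.003, 0.01] turn [-0.0004, -0.0006, 0.0003]
```

Emit:
{"method": "step_arm", "body": {"commands": [{"dp": [0.1,0,0],"turn": [0,0,0]},{"dp": [0.22,0,0],"turn": [0,0,0]},{"dp": [0.36,0,0],"turn": [0,0,0]},{"dp": [0.5,0,0],"turn": [0,0,0]},{"dp": [0.64,0,0],"turn": [0,0,0]},{"dp": [0.78,0,0],"turn": [0,0,0]},{"dp": [0.9,0,0],"turn": [0,0,0]},{"dp": [0.91,0,0],"turn": [0,0,0]}]}}

```text
time_s: 29.18
tcp_pos: [0.46, 0.3637, 0.2132]
eef_rot: [-3.137, -0.171, -0.0]
wrist_force: [-0.1, -0.7, -0.9]
width: 0.0145
grip_force: 98.1
```

Emit:
{"method": "step_arm", "body": {"commands": [{"dp": [0,0,-0.04],"turn": [0,0,0]},{"dp": [0,0,-0.08],"turn": [0,0,0]},{"dp": [0,0,-0.14],"turn": [0,0,0]},{"dp": [0,0,-0.24],"turn": [0,0,0]},{"dp": [0,0,-0.36],"turn": [0,0,0]},{"dp": [0,0,-0.46],"turn": [0,0,0]},{"dp": [0,0,-0.5],"turn": [0,0,0]},{"dp": [0,0,-0.5],"turn": [0,0,0]}]}}

```text
time_s: 30.18
tcp_pos: [0.4593, 0.3638, 0.2636]
eef_rot: [-3.137, -0.172, -0.001]
wrist_force: [-0.2, -0.1, -2.9]
width: 0.0144
grip_force: 98.0
```

Emit:
{"method": "step_arm", "body": {"commands": [{"dp": [0,0.05,0],"turn": [0,0,0.003]},{"dp": [0,0.16,0],"turn": [0,0,0.01]},{"dp": [0,0.3,0],"turn": [0,0,0.018]},{"dp": [0,0.45,0],"turn": [0,0,0.026]},{"dp": [0,0.6,0],"turn": [0,0,0.035]},{"dp": [0,0.75,0],"turn": [0,0,0.044]},{"dp": [0,0.86,0],"turn": [0,0,0.05]},{"dp": [0,0.9,0],"turn": [0,0,0.052]}]}}

```text
time_s: 31.18
tcp_pos: [0.4692, 0.2735, 0.2634]
eef_rot: [-3.141, 0.001, -0.0]
wrist_force: [-0.4, -0.4, -2.3]
width: 0.0146
grip_force: 98.0
```

```bash
python3 -c "
from h import *
moved()
plan([(.5511,-.0475,.2634,0)])"
```

```text
y [(array([0.54012417, 0.37227502]), np.int64(379)), (None, np.int64(0))]
c [(array([0.57236092, 0.25852133]), np.int64(233)), (None, np.int64(0))]
g [(array([0.63109233, 0.17069327]), np.int64(139)), (None, np.int64(0))]
now [0.4693 0.2736 0.2634] yaw -0.03 tilt [ 2.e-04  1.e-04 -1.e+00] q [ 0.46  0.19  1.53 -0.    1.41  2.03] t 31.225 w 0.0145 F [ 0.9  0.6 -2.7]
dp [0.82, 3.21, 0.0] turn [-0.0, -0.0001, -0.0002]
```

Yellow has left its place and is on the blade. Carrying it to the left slot.

Emit:
{"method": "step_arm", "body": {"commands": [{"dp": [0.01,0.05,0],"turn": [0,0,0]},{"dp": [0.04,0.15,0],"turn": [0,0,0]},{"dp": [0.07,0.28,0],"turn": [0,0,0]},{"dp": [0.1,0.41,0],"turn": [0,0,0]},{"dp": [0.14,0.54,0],"turn": [0,0,0]},{"dp": [0.17,0.67,0],"turn": [0,0,0]},{"dp": [0.195,0.77,0],"turn": [0,0,0]},{"dp": [0.205,0.8025,0],"turn": [0,0,0]}]}}

```text
time_s: 32.22
tcp_pos: [0.4898, 0.1933, 0.2633]
eef_rot: [-3.141, 0.0, -0.0]
wrist_force: [0.5, 0.2, -2.1]
width: 0.0144
grip_force: 98.0
```

Emit:
{"method": "step_arm", "body": {"commands": [{"dp": [0.01,0.05,0],"turn": [0,0,0]},{"dp": [0.04,0.15,0],"turn": [0,0,0]},{"dp": [0.07,0.28,0],"turn": [0,0,0]},{"dp": [0.1,0.41,0],"turn": [0,0,0]},{"dp": [0.14,0.54,0],"turn": [0,0,0]},{"dp": [0.17,0.67,0],"turn": [0,0,0]},{"dp": [0.195,0.77,0],"turn": [0,0,0]},{"dp": [0.205,0.8025,0],"turn": [0,0,0]}]}}

```text
time_s: 33.22
tcp_pos: [0.5104, 0.1131, 0.2633]
eef_rot: [-3.141, 0.0, 0.0]
wrist_force: [0.4, -0.5, -2.1]
width: 0.0145
grip_force: 98.0
```

Emit:
{"method": "step_arm", "body": {"commands": [{"dp": [0.01,0.05,0],"turn": [0,0,0]},{"dp": [0.04,0.15,0],"turn": [0,0,0]},{"dp": [0.07,0.28,0],"turn": [0,0,0]},{"dp": [0.1,0.41,0],"turn": [0,0,0]},{"dp": [0.14,0.54,0],"turn": [0,0,0]},{"dp": [0.17,0.67,0],"turn": [0,0,0]},{"dp": [0.195,0.77,0],"turn": [0,0,0]},{"dp": [0.205,0.8025,0],"turn": [0,0,0]}]}}

```text
time_s: 34.22
tcp_pos: [0.5309, 0.0328, 0.2633]
eef_rot: [-3.141, 0.0, 0.0]
wrist_force: [0.1, -0.9, -2.6]
width: 0.0146
grip_force: 98.0
```

Emit:
{"method": "step_arm", "body": {"commands": [{"dp": [0.01,0.05,0],"turn": [0,0,0]},{"dp": [0.04,0.15,0],"turn": [0,0,0]},{"dp": [0.07,0.28,0],"turn": [0,0,0]},{"dp": [0.1,0.41,0],"turn": [0,0,0]},{"dp": [0.14,0.54,0],"turn": [0,0,0]},{"dp": [0.17,0.67,0],"turn": [0,0,0]},{"dp": [0.195,0.77,0],"turn": [0,0,0]},{"dp": [0.205,0.8025,0],"turn": [0,0,0]}]}}

```text
time_s: 35.22
tcp_pos: [0.5514, -0.0474, 0.2633]
eef_rot: [-3.141, 0.0, -0.0]
wrist_force: [0.8, -1.0, -2.3]
width: 0.0145
grip_force: 98.1
```

```bash
python3 -c "
from h import *
snap('side','s11.png',(290,180,450,310),4)
plan([(.5511,-.0475,.2171,0)])"
```

```text
now [ 0.5514 -0.0473  0.2632] yaw -0.0 tilt [ 0.  0. -1.] q [-0.15  0.22  1.5   0.    1.42  1.42] t 35.275 w 0.0141 F [ 0.4 -1.4 -2.3]
dp [-0.003, 0.002, 0.461] turn [-0.0, -0.0, -0.0]
```

View pics/s11.png

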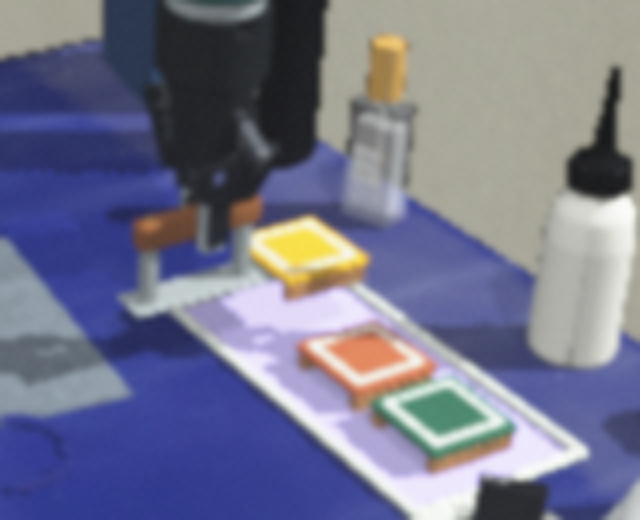

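All good. The picture budget is now used up, so from here I'll check with numbers only.

Emit:
{"method": "step_arm", "body": {"commands": [{"dp": [0,0,0.08],"turn": [0,0,0]},{"dp": [0,0,0.18],"turn": [0,0,0]},{"dp": [0,0,0.28],"turn": [0,0,0]},{"dp": [0,0,0.36],"turn": [0,0,0]},{"dp": [0,0,0.4],"turn": [0,0,0]},{"dp": [0,0,0.43],"turn": [0,0,0]},{"dp": [0,0,0.461],"turn": [0,0,0]},{"dp": [0,0,0.461],"turn": [0,0,0]}]}}

```text
time_s: 36.28
tcp_pos: [0.5513, -0.0467, 0.2173]
eef_rot: [-3.142, -0.001, -0.0]
wrist_force: [-0.4, 0.4, -0.9]
width: 0.0144
grip_force: 98.1
```

Emit:
{"method": "step_arm", "body": {"commands": [{"dp": [-0.06,0,0],"turn": [0,0,0]},{"dp": [-0.2,0,0],"turn": [0,0,0]},{"dp": [-0.36,0,0],"turn": [0,0,0]},{"dp": [-0.54,0,0],"turn": [0,0,0]},{"dp": [-0.72,0,0],"turn": [0,0,0]},{"dp": [-0.9,0,0],"turn": [0,0,0]},{"dp": [-1.0,0,0],"turn": [0,0,0]},{"dp": [-1.0,0,-0.3],"turn": [0,0,0]}]}}

```text
time_s: 37.28
tcp_pos: [0.4499, -0.0466, 0.2456]
eef_rot: [-3.141, -0.001, 0.007]
wrist_force: [0.1, 0.2, -0.9]
width: 0.0141
grip_force: 98.1
```

Emit:
{"method": "step_arm", "body": {"commands": [{"dp": [0,0,-0.25],"turn": [0,0,0]},{"dp": [0,0,-0.25],"turn": [0,0,0]}]}}

```text
time_s: 37.52
tcp_pos: [0.4518, -0.0468, 0.2742]
eef_rot: [3.141, 0.001, 0.008]
wrist_force: [-0.1, -0.0, -0.9]
width: 0.0145
grip_force: 98.1
```

```bash
python3 -c "
from h import *
plan([(.444,.020,.27,83),(.444,.02,.209,83)])"
```

```text
now [ 0.4518 -0.0468  0.2742] yaw 0.03 tilt [ 4.9e-03 -8.0e-04 -1.0e+00] q [-0.18 -0.07  1.78  0.    1.42  1.39] t 37.525 w 0.0145 F [-0.1 -0.  -0.9]
dp [-0.078, -0.668, 0.041] turn [0.002, -0.0016, -0.6914]
dp [0.0, -0.0, 0.61] turn [0.0, 0.0, 0.0]
```

Emit:
{"method": "step_arm", "body": {"commands": [{"dp": [-0.08,-0.1,0],"turn": [0,0,-0.085]},{"dp": [-0.08,-0.2,0],"turn": [0,0,-0.17]},{"dp": [-0.08,-0.3,0],"turn": [0,0,-0.255]},{"dp": [-0.08,-0.4,0],"turn": [0,0,-0.34]},{"dp": [-0.08,-0.5,0],"turn": [0,0,-0.43]},{"dp": [-0.08,-0.6,0],"turn": [0,0,-0.52]},{"dp": [-0.08,-0.67,0],"turn": [0,0,-0.61]},{"dp": [-0.08,-0.67,0],"turn": [0,0,-0.692]}]}}

```text
time_s: 38.52
tcp_pos: [0.4429, 0.0207, 0.2706]
eef_rot: [-2.344, -2.09, 0.002]
wrist_force: [-1.0, 0.1, -1.5]
width: 0.0145
grip_force: 98.3
```

Emit:
{"method": "step_arm", "body": {"commands": [{"dp": [0,0,0.15],"turn": [0,0,0]},{"dp": [0,0,0.3],"turn": [0,0,0]},{"dp": [0,0,0.42],"turn": [0,0,0]},{"dp": [0,0,0.5],"turn": [0,0,0]},{"dp": [0,0,0.5],"turn": [0,0,0]}]}}

```text
time_s: 39.15
tcp_pos: [0.4431, 0.0202, 0.2214]
eef_rot: [-2.351, -2.082, 0.001]
wrist_force: [0.3, 0.2, -1.8]
width: 0.0146
grip_force: 98.2
```

```bash
python3 -c "
from h import *
eyes.grab_frame('top');plan([(.444,.020,.209,83)])"
```

```text
now [0.4433 0.0202 0.2221] yaw 83.04 tilt [-1.e-04  1.e-04 -1.e+00] q [-0.04 -0.03  1.86  0.    1.31  0.08] t 39.2 w 0.0147 F [ 1.2 -0.4 -1.3]
dp [-0.001, 0.007, 0.131] turn [-0.0001, -0.0, 0.0004]
```

Lowering the last 13.5 mm, then releasing and retreating upward.

Emit:
{"method": "step_arm", "body": {"commands": [{"dp": [0,0.005,0.04],"turn": [0,0,0]},{"dp": [0,0.005,0.08],"turn": [0,0,0]},{"dp": [0,0.005,0.11],"turn": [0,0,0]},{"dp": [0,0.005,0.136],"turn": [0,0,0]},{"dp": [0,0.005,0.136],"turn": [0,0,0]},{"dp": [0,0.005,0.136],"turn": [0,0,0]}]}}

```text
time_s: 39.95
tcp_pos: [0.4437, 0.0202, 0.2086]
eef_rot: [-2.352, -2.083, -0.0]
wrist_force: [-0.3, 0.4, -1.6]
width: 0.0146
grip_force: 98.1
```

Emit:
{"method": "step_arm", "body": {"commands": [{"dp": [0,0,0],"turn": [0,0,0]},{"dp": [0,0,0],"turn": [0,0,0]},{"dp": [0,0,0],"turn": [0,0,0]},{"dp": [0,0,0],"turn": [0,0,0]},{"dp": [0,0,0],"turn": [0,0,0]},{"dp": [0,0,0],"turn": [0,0,0]},{"dp": [0,0,0],"turn": [0,0,0]},{"dp": [0,0,0],"turn": [0,0,0]}], "grip": 1}}

```text
time_s: 40.95
tcp_pos: [0.4437, 0.0202, 0.2086]
eef_rot: [-2.352, -2.083, -0.0]
wrist_force: [-0.3, -0.1, -0.7]
width: 0.0855
grip_force: 0.0
```

Emit:
{"method": "step_arm", "body": {"commands": [{"dp": [0,0,-0.1],"turn": [0,0,0]},{"dp": [0,0,-0.3],"turn": [0,0,0]},{"dp": [0,0,-0.6],"turn": [0,0,0]},{"dp": [0,0,-0.9],"turn": [0,0,0]},{"dp": [0,0,-1.0],"turn": [0,0,0]}]}}

```text
time_s: 41.58
tcp_pos: [0.444, 0.0202, 0.311]
eef_rot: [2.35, 2.081, 0.005]
wrist_force: [-0.8, -0.4, 0.5]
width: 0.0852
grip_force: 0.0
```

```bash
python3 -c "
from h import *
plan([(.593,-.313,.308,0)])"
```

```text
now [0.444  0.0202 0.311 ] yaw 83.07 tilt [ 4.1e-03 -1.0e-04 -1.0e+00] q [-0.04 -0.13  1.77  0.    1.5   0.08] t 41.575 w 0.0852 F [-0.8 -0.4  0.5]
dp [-3.128, 1.881, 0.037] turn [0.0015, -0.0016, 0.6923]
```

Lifter released. Now I'll read the dial's angle numerically by rectifying both views onto the dial-top plane.

Run:
```python
from h import *
c=np.array([.633,-.131])+R.from_euler('z',-.4,degrees=True).as_matrix()[:2,:2]@[-.035,-.186];print(c)
xs=np.arange(.036,-.037,-.004);ys=np.arange(.036,-.037,-.004)
for n,z in(("top",.044),("side",.044),("top",.014)):
    f=eyes.grab_frame(n);cv2.imwrite(f"pics/n_{n}.png",f["frame"][:,:,::-1])
    P=np.array([[px(f,[c[0]+x,c[1]+y,z]) for y in ys] for x in xs],np.float32)
    I=cv2.remap(f["frame"],P[...,0].copy(),P[...,1].copy(),cv2.INTER_LINEAR).astype(int)
    print(n,z,"rows +x down to -x, cols +y to -y")
    for r_ in I.mean(2).astype(int): print(" ".join("%3d"%v for v in r_))
    if n=="top" and z<.02: print("orange R-B"); [print(" ".join("%3d"%v for v in r_)) for r_ in I[...,0]-I[...,2]]
```

```text
[ 0.59670234 -0.31675112]
top 0.044 rows +x down to -x, cols +y to -y
103 101 105 105  96  82  77  76  78  87  98 100  97  90  86  89  86  84  81
143 144 146 143 123 112 107 108 109 113 116 122 126 132 131 119 106  92  81
200 200 199 188 167 158 157 157 156 156 157 170 184 194 189 169 151 112  84
228 227 225 211 191 183 184 184 183 184 192 204 216 218 204 188 170 125  86
232 231 227 219 205 201 201 199 199 203 209 212 216 212 196 188 174 126  82
231 227 221 216 215 210 200 196 197 202 195 174 174 185 186 187 174 127  87
229 225 218 204 197 177 150 137 142 152 133  96 104 150 185 189 178 136  94
221 219 213 185 147 107  77  71  68  75  69  56  90 163 203 205 195 153 105
220 212 199 155  90  54  48  51  54  53  52  59 121 197 224 225 214 171 112
213 205 180 116  59  48  60  84  94  71  50  59 139 212 231 232 223 178 114
201 192 157  82  47  57  93 121 114  73  46  56 134 211 231 233 223 175 114
203 189 137  69  42  74 119 121  86  51  40  57 131 205 230 233 222 171 112
199 178 133  67  38  70 104  83  48  43  45  71 148 211 231 233 219 165 110
202 179 143  88  39  45  57  48  40  42  5
[... 4145 characters left out ...]
   6   6   6   0
  6   8   9   8   4  -2   1   2   2   0  -1  -3  -2   3   5   6   6   6   2
  6   5   6   5   4   1   1  -1  -2  -2  -4  -5  -2   3   7   6   6   6   1
  6   6   5   5   5   5  -1  -2   0  -3  -2  -3   2   5   6   6   5   6  -2
  6   6   5   7   5   4   4   1   0  -2   0   2   5   6   6   6   6   6  -4
  6   6   5   5   6   7   6   4   5   5   4   6   6   6   6   7   7   6  -4
  6   7   6   5   6   5   5   5   6   5   5   6   7   6   6   6   6   6  -5
  6   6   7   7   7   6   5   6   5   5   7   6   6   7   7   6   6   5  -5
  6   6   7   7   7   6   5   5   5   6   7   6   6   6   6   6   6   6  -5
  6   7   5   7   7   6   6   6   6   6   6   6   5   6   7   6   6   5  -4
```

Run:
```python
from h import *
f=eyes.grab_frame("top");c=np.array([.596,-.315])
g=np.arange(-.02,.02,.0005);X,Y=np.meshgrid(g,g,indexing="ij")
P=np.array([[px(f,[c[0]+x,c[1]+y,.044]) for y in g] for x in g],np.float32)
I=cv2.remap(cv2.cvtColor(f["frame"],cv2.COLOR_RGB2GRAY),P[...,0].copy(),P[...,1].copy(),cv2.INTER_CUBIC).astype(float)
n,L=cv2.connectedComponents(((I>75)).astype(np.uint8))
k=L[np.argmin(abs(g+.006)),np.argmin(abs(g-.007))];m=L==k
W=np.clip(I-60,0,None)*m;W/=W.sum();mu=np.array([(W*X).sum(),(W*Y).sum()])
C=np.cov(np.stack([X[m],Y[m]]),aweights=W[m]);e,v=np.linalg.eigh(C);print(m.sum(),mu,np.sqrt(e),v[:,1],"theta",np.degrees(np.arctan2(abs(v[1,1]),abs(v[0,1]))),np.degrees(np.arctan2(mu[1],-mu[0])))
print("tissue left",w(f,457,215,0),w(f,457,215,.08),"lifter blade px check",[px(f,q) for q in([.4592,.1377,.0025],[.444,.0185,.064])])
print("bar RGB",[f["frame"][int(b),int(a)] for a,b in [px(f,[.4592-.0025,.1177,.0025])]])
plan([(.596,-.315,.308,134.6),(.596,-.315,.194,134.6)])
```

```text
688 [-0.00564322  0.00661508] [0.00237654 0.00448071] [-0.71550143  0.69861127] theta 44.31569170570823 49.53302667835185
tissue left [ 0.54272655 -0.41482235  0.        ] [ 0.52658169 -0.39341278  0.08      ] lifter blade px check [array([261.22552634, 248.86745016]), array([303.02274604, 250.25459174])]
bar RGB [array([201, 196, 182], dtype=uint8)]
now [0.4435 0.0202 0.3076] yaw 83.07 tilt [-1.5e-03  1.0e-04 -1.0e+00] q [-0.04 -0.13  1.77  0.    1.5   0.08] t 41.775 w 0.0857 F [-0.   0.7 -0.2]
dp [-3.144, 1.918, -0.007] turn [-0.0007, -0.0003, -0.4294]
dp [-0.0, -0.0, 1.14] turn [0.0, 0.0, 0.0]
```

Dial pointer is at about 45°. Travelling to it with the fingers half open.

Emit:
{"method": "step_arm", "body": {"commands": [{"dp": [-0.2,0.12,0],"turn": [0,0,0]},{"dp": [-0.5,0.3,0],"turn": [0,0,0]},{"dp": [-0.786,0.48,0],"turn": [0,0,0]}], "grip": 0.5, "newtons": 60}}

```text
time_s: 42.15
tcp_pos: [0.482, -0.0644, 0.307]
eef_rot: [-2.35, -2.082, 0.002]
wrist_force: [0.5, -0.0, 0.1]
width: 0.0429
grip_force: 0.0
```

Emit:
{"method": "step_arm", "body": {"commands": [{"dp": [-0.26,0.16,0],"turn": [0,0,0]},{"dp": [-0.52,0.32,0],"turn": [0,0,0]},{"dp": [-0.786,0.48,0],"turn": [0,0,0]}]}}

```text
time_s: 42.52
tcp_pos: [0.5202, -0.1483, 0.3067]
eef_rot: [-2.35, -2.081, 0.002]
wrist_force: [1.0, 0.8, 0.4]
width: 0.0429
grip_force: 0.0
```

Emit:
{"method": "step_arm", "body": {"commands": [{"dp": [-0.26,0.16,0],"turn": [0,0,0]},{"dp": [-0.52,0.32,0],"turn": [0,0,0]},{"dp": [-0.786,0.48,0],"turn": [0,0,0]}]}}

```text
time_s: 42.9
tcp_pos: [0.5584, -0.2321, 0.3065]
eef_rot: [-2.349, -2.081, 0.002]
wrist_force: [-0.1, 0.3, 0.3]
width: 0.0425
grip_force: 0.0
```

Emit:
{"method": "step_arm", "body": {"commands": [{"dp": [-0.26,0.16,0],"turn": [0,0,-0.07]},{"dp": [-0.52,0.32,0],"turn": [0,0,-0.15]},{"dp": [-0.786,0.478,0],"turn": [0,0,-0.23]},{"dp": [-0.786,0.478,0],"turn": [0,0,-0.31]},{"dp": [-0.786,0.478,0],"turn": [0,0,-0.38]},{"dp": [-0.786,0.478,0],"turn": [0,0,-0.425]},{"dp": [-0.786,0.478,0],"turn": [0,0,-0.425]}]}}

```text
time_s: 43.78
tcp_pos: [0.5961, -0.315, 0.3066]
eef_rot: [-1.226, -2.889, -0.001]
wrist_force: [0.0, -0.8, -0.3]
width: 0.0427
grip_force: 0.0
```

Run:
```python
from h import *
eyes.grab_frame("top")
plan([(.596,-.315,.308,134),(.596,-.315,.194,134)])
```

```text
now [ 0.5961 -0.315   0.307 ] yaw 133.96 tilt [-0.002   0.0013 -1.    ] q [-0.54  0.52  1.03  0.    1.59 -1.31] t 43.825 w 0.0426 F [ 0.5 -0.   0.5]
dp [0.001, -0.001, -0.01] turn [-0.0003, -0.0011, -0.0004]
dp [-0.0, -0.0, 1.14] turn [0.0, 0.0, 0.0]
```

Emit:
{"method": "step_arm", "body": {"commands": [{"dp": [0,0,0.2],"turn": [0,0,0]},{"dp": [0,0,0.4],"turn": [0,0,0]},{"dp": [0,0,0.55],"turn": [0,0,0]},{"dp": [0,0,0.7],"turn": [0,0,0]},{"dp": [0,0,0.75],"turn": [0,0,0]}]}}

```text
time_s: 44.45
tcp_pos: [0.596, -0.3149, 0.2319]
eef_rot: [-1.225, -2.891, -0.001]
wrist_force: [-0.6, 0.1, -1.0]
width: 0.0426
grip_force: 0.0
```

Emit:
{"method": "step_arm", "body": {"commands": [{"dp": [0,0,0.1],"turn": [0,0,0]},{"dp": [0,0,0.2],"turn": [0,0,0]},{"dp": [0,0,0.3],"turn": [0,0,0]},{"dp": [0,0,0.37],"turn": [0,0,0]},{"dp": [0,0,0.37],"turn": [0,0,0]}]}}

```text
time_s: 45.08
tcp_pos: [0.5961, -0.315, 0.1957]
eef_rot: [-1.225, -2.891, -0.0]
wrist_force: [-0.3, -0.9, 0.2]
width: 0.0427
grip_force: 0.0
```

Emit:
{"method": "step_arm", "body": {"commands": [{"dp": [0,0,0],"turn": [0,0,0]},{"dp": [0,0,0],"turn": [0,0,0]},{"dp": [0,0,0],"turn": [0,0,0]},{"dp": [0,0,0],"turn": [0,0,0]},{"dp": [0,0,0],"turn": [0,0,0]},{"dp": [0,0,0],"turn": [0,0,0]}], "grip": 0, "newtons": 30}}

```text
time_s: 45.82
tcp_pos: [0.5966, -0.3148, 0.1973]
eef_rot: [1.225, 2.892, 0.001]
wrist_force: [3.3, 5.2, 5.0]
width: 0.0134
grip_force: 32.5
```

Run:
```python
from h import *
plan([(.596,-.315,.194,79.3)]);s=st()[0];print(s["wrist_torque"],s["grip_force"])
```

```text
now [ 0.5966 -0.3148  0.1973] yaw 134.09 tilt [ 0.0015  0.     -1.    ] q [-0.54  0.61  1.13  0.    1.4  -1.31] t 45.825 w 0.0134 F [3.3 5.2 5. ]
dp [0.003, -0.005, 0.033] turn [0.0007, 0.0002, 0.4566]
[ 0.7556233  -0.42588793  0.0067269 ] 32.50001013278961
```

Emit:
{"method": "step_arm", "body": {"commands": [{"dp": [0,0.015,0],"turn": [0,0,0.06]},{"dp": [0,0.015,0],"turn": [0,0,0.13]},{"dp": [0,0.015,0],"turn": [0,0,0.2]},{"dp": [0,0.015,0],"turn": [0,0,0.27]},{"dp": [0,0.015,0],"turn": [0,0,0.34]},{"dp": [0,0.015,0],"turn": [0,0,0.41]},{"dp": [0,0.015,0],"turn": [0,0,0.457]},{"dp": [0,0.015,0],"turn": [0,0,0.457]}]}}

```text
time_s: 46.82
tcp_pos: [0.5977, -0.3141, 0.1973]
eef_rot: [2.419, 2.001, 0.002]
wrist_force: [5.1, 1.7, 3.9]
width: 0.0137
grip_force: 32.3
```

Emit:
{"method": "step_arm", "body": {"commands": [{"dp": [0,0,0],"turn": [0,0,0]},{"dp": [0,0,0],"turn": [0,0,0]}]}}

```text
time_s: 47.08
tcp_pos: [0.5977, -0.3141, 0.1973]
eef_rot: [2.417, 2.003, 0.002]
wrist_force: [4.0, 1.9, 4.7]
width: 0.0135
grip_force: 32.3
```

Run:
```python
from h import *
plan([(.596,-.315,.194,79.3)]);s=st()[0];print(s["wrist_torque"],s["grip_force"])
```

```text
now [ 0.5977 -0.3141  0.1973] yaw 79.29 tilt [ 0.0024 -0.001  -1.    ] q [-0.54  0.61  1.13  0.    1.39 -0.35] t 47.075 w 0.0135 F [4.  1.9 4.7]
dp [-0.012, -0.015, 0.033] turn [0.0012, 0.0003, -0.0001]
[ 0.33671914 -0.74020236 -0.0353203 ] 32.308611273765564
```

Yaw is on target. Releasing, rising, then checking the dial from a clear position.

Emit:
{"method": "step_arm", "body": {"commands": [{"dp": [0,0,0],"turn": [0,0,0]},{"dp": [0,0,0],"turn": [0,0,0]},{"dp": [0,0,0],"turn": [0,0,0]},{"dp": [0,0,0],"turn": [0,0,0]}], "grip": 0.5}}

```text
time_s: 47.58
tcp_pos: [0.5971, -0.3141, 0.1963]
eef_rot: [-2.42, -2.003, 0.0]
wrist_force: [0.9, -0.3, 0.5]
width: 0.0428
grip_force: 0.0
```

Emit:
{"method": "step_arm", "body": {"commands": [{"dp": [0,0,-0.2],"turn": [0,0,0]},{"dp": [0,0,-0.4],"turn": [0,0,0]},{"dp": [0,0,-0.6],"turn": [0,0,0]},{"dp": [0,0,-0.8],"turn": [0,0,0]},{"dp": [0,0,-0.8],"turn": [0,0,0]}]}}

```text
time_s: 48.2
tcp_pos: [0.5976, -0.3142, 0.2797]
eef_rot: [2.417, 2.0, 0.003]
wrist_force: [-0.2, 0.7, -0.6]
width: 0.0424
grip_force: 0.0
```

Emit:
{"method": "step_arm", "body": {"commands": [{"dp": [0.3,-0.25,0],"turn": [0,0,0]},{"dp": [0.6,-0.5,0],"turn": [0,0,0]},{"dp": [0.95,-0.8,0],"turn": [0,0,0]},{"dp": [0.95,-0.95,0],"turn": [0,0,0]}], "grip": 0}}

```text
time_s: 48.7
tcp_pos: [0.5208, -0.2007, 0.2756]
eef_rot: [-2.416, -2.005, 0.001]
wrist_force: [-0.0, -0.8, -0.5]
width: -0.0003
grip_force: 0.0
```

```bash
cat > dial.py <<'E'
from h import *
f=eyes.grab_frame("top");c=np.array([.5965,-.3145])
g=np.arange(-.024,.0241,.004)
for z in(.044,):
    P=np.array([[px(f,[c[0]+x,c[1]+y,z]) for y in g[::-1]] for x in g[::-1]],np.float32)
    I=cv2.remap(f["frame"],P[...,0].copy(),P[...,1].copy(),cv2.INTER_LINEAR).mean(2).astype(int)
    for q in I: print(" ".join("%3d"%v for v in q))
g=np.arange(-.022,.022,.0005);X,Y=np.meshgrid(g,g,indexing="ij")
P=np.array([[px(f,[c[0]+x,c[1]+y,.044]) for y in g] for x in g],np.float32)
I=cv2.remap(cv2.cvtColor(f["frame"],cv2.COLOR_RGB2GRAY),P[...,0].copy(),P[...,1].copy(),cv2.INTER_CUBIC).astype(float)
for th in(70,75):
  n,L,s,ce=cv2.connectedComponentsWithStats((I>th).astype(np.uint8))
  for k in range(1,n):
    m=L==k
    if 100<m.sum()<1500:
        W=np.clip(I-60,0,None)*m;W/=W.sum();mu=np.array([(W*X).sum(),(W*Y).sum()])
        e,v=np.linalg.eigh(np.cov(np.stack([X[m],Y[m]]),aweights=W[m]));d=v[:,1]*np.sign(v[:,1]@mu)
        print(m.sum(),mu.round(4),np.sqrt(e).round(4),"theta",180-np.degrees(np.arctan2(d[1],d[0])),180-np.degrees(np.arctan2(mu[1],mu[0])))
E
python3 dial.py; python3 -c "
from h import *
plan([(.512,-.3155,.24,79.3)])"
```

```text
207 209 211 212 212 213 213 209 192 167 189 208 210
206 206 207 209 211 212 211 205 180 173 203 213 213
202 204 205 206 207 209 208 194 170 186 208 213 214
200 200 202 203 204 205 202 181 167 197 210 212 212
198 200 200 201 202 201 192 168 178 201 207 209 211
197 198 200 200 200 196 178 165 190 204 205 206 206
194 197 197 197 197 190 166 175 199 205 206 205 203
191 193 195 196 192 175 164 188 203 205 206 204 197
187 189 190 191 182 160 171 199 204 205 206 203 185
182 184 186 184 167 154 184 205 205 205 205 198 166
178 180 179 171 153 165 195 204 206 207 203 189 143
173 172 170 155 149 181 202 205 206 205 198 171 126
165 164 156 142 161 193 204 206 205 204 190 147 122
now [ 0.52   -0.2014  0.2757] yaw 79.32 tilt [-0.0025  0.001  -1.    ] q [-0.44  0.22  1.47 -0.    1.45 -0.25] t 48.75 w -0.0001 F [ 0.9 -0.8  0.4]
dp [-1.136, 0.134, 0.356] turn [-0.0013, -0.0003, 0.0002]
```

The arm blocks the dial, so I'm moving further away.

Emit:
{"method": "step_arm", "body": {"commands": [{"dp": [0.3,0,-0.1],"turn": [0,0,0]},{"dp": [0.65,0.2,-0.2],"turn": [0,0,0]},{"dp": [1.0,-0.3,-0.2],"turn": [0,0,0]},{"dp": [1.0,-0.5,-0.2],"turn": [0,0,0]}]}}

```text
time_s: 49.25
tcp_pos: [0.4906, -0.0935, 0.2949]
eef_rot: [-2.415, -2.004, 0.003]
wrist_force: [-1.3, -0.4, -0.1]
width: 0.0001
grip_force: 0.0
```

```bash
python3 dial.py; python3 -c "
from h import *
plan([(.512,-.3155,.24,79.3)])"
```

```text
223 204 187 188 187 187 187 190 201 215 223 218 198
226 215 203 205 203 202 203 212 224 231 228 210 194
220 218 217 213 203 199 204 217 229 233 225 203 191
214 203 191 171 148 144 152 179 207 224 219 203 195
205 173 135 120 110 104  95 108 152 194 211 212 210
182 125  99 125 142 138 103  70  85 139 174 198 220
147  74  72 103 120 116  89  62  59  76 103 162 218
116  45  37  49  57  55  48  49  48  53  78 155 220
104  37  33  33  29  30  30  38  37  53 106 182 226
107  50  37  34  33  27  31  28  38  87 164 214 232
128  72  46  37  39  35  33  38  70 143 206 231 234
158 113  70  49  48  43  46  64 119 191 225 234 234
178 156 124  92  73  71  84 120 178 221 233 234 233
126 [-0.02    0.0197] [0.0014 0.0022] theta 319.2268108973039 44.4987684923737
108 [-0.0201  0.0198] [0.0013 0.002 ] theta 317.7725163987649 44.45801910709932
now [ 0.4895 -0.094   0.2953] yaw 79.33 tilt [-0.0034  0.001  -1.    ] q [-0.26  0.04  1.63  0.    1.47 -0.08] t 49.3 w -0.0 F [1.5 0.  0.3]
dp [-2.135, 0.633, 0.55] turn [-0.0017, -0.0001, 0.0002]
```

The pointer line now runs towards +y, as the 1.75 rad mark does. Next the start button, with shut fingers.

Emit:
{"method": "step_arm", "body": {"commands": [{"dp": [-0.2,0.06,0],"turn": [0,0,0]},{"dp": [-0.45,0.13,0],"turn": [0,0,0]},{"dp": [-0.712,0.21,0],"turn": [0,0,0]}]}}

```text
time_s: 49.68
tcp_pos: [0.4991, -0.1705, 0.2963]
eef_rot: [-2.42, -2.003, 0.0]
wrist_force: [-0.5, 0.5, -0.7]
width: 0.0001
grip_force: 0.0
```

Emit:
{"method": "step_arm", "body": {"commands": [{"dp": [-0.24,0.07,0],"turn": [0,0,0]},{"dp": [-0.48,0.14,0],"turn": [0,0,0]},{"dp": [-0.712,0.21,0],"turn": [0,0,0]}]}}

```text
time_s: 50.05
tcp_pos: [0.5063, -0.2446, 0.2961]
eef_rot: [-2.421, -2.002, 0.0]
wrist_force: [0.0, -0.1, -0.1]
width: -0.0001
grip_force: 0.0
```

Emit:
{"method": "step_arm", "body": {"commands": [{"dp": [-0.24,0.07,0.2],"turn": [0,0,0]},{"dp": [-0.48,0.14,0.4],"turn": [0,0,0]},{"dp": [-0.712,0.21,0.55],"turn": [0,0,0]},{"dp": [-0.712,0.21,0.55],"turn": [0,0,0]},{"dp": [-0.712,0.21,0.55],"turn": [0,0,0]}]}}

```text
time_s: 50.68
tcp_pos: [0.5135, -0.317, 0.2416]
eef_rot: [-2.42, -2.003, -0.0]
wrist_force: [0.1, 0.3, -0.0]
width: 0.0002
grip_force: 0.0
```

```bash
python3 -c "
from h import *
plan([(.5117,-.3155,.203,79.3),(.5117,-.3155,.188,79.3)])"
```

```text
now [ 0.5135 -0.317   0.2416] yaw 79.21 tilt [ 1.e-04  3.e-04 -1.e+00] q [-0.61  0.38  1.36  0.    1.41 -0.43] t 50.675 w 0.0002 F [ 0.1  0.3 -0. ]
dp [0.011, -0.02, 0.386] turn [0.0, -0.0002, -0.0007]
dp [0.0, -0.0, 0.15] turn [0.0, 0.0, 0.0]
```

Emit:
{"method": "step_arm", "body": {"commands": [{"dp": [0.01,-0.02,0.15],"turn": [0,0,0]},{"dp": [0.01,-0.02,0.3],"turn": [0,0,0]},{"dp": [0.01,-0.02,0.4],"turn": [0,0,0]},{"dp": [0.01,-0.02,0.44],"turn": [0,0,0]},{"dp": [0.01,-0.02,0.48],"turn": [0,0,0]},{"dp": [0.01,-0.02,0.5],"turn": [0,0,0]}]}}

```text
time_s: 51.42
tcp_pos: [0.5116, -0.3156, 0.192]
eef_rot: [2.42, 2.003, 0.0]
wrist_force: [-1.7, 1.2, 2.6]
width: 0.0003
grip_force: 1.7
```

Emit:
{"method": "step_arm", "body": {"commands": [{"dp": [0,0,0.01],"turn": [0,0,0]},{"dp": [0,0,0.02],"turn": [0,0,0]},{"dp": [0,0,0.03],"turn": [0,0,0]},{"dp": [0,0,0.03],"turn": [0,0,0]}]}}

```text
time_s: 51.92
tcp_pos: [0.5116, -0.3156, 0.1894]
eef_rot: [2.42, 2.003, 0.0]
wrist_force: [-3.7, 4.0, 8.0]
width: -0.0
grip_force: 4.0
```

```bash
python3 -c "
from h import *
plan([(.5117,-.3155,.188,79.3)])"
```

```text
now [ 0.5116 -0.3156  0.1894] yaw 79.23 tilt [ 5.e-04 -1.e-04 -1.e+00] q [-0.61  0.43  1.4   0.    1.31 -0.43] t 51.925 w -0.0 F [-3.7  4.   8. ]
dp [0.001, 0.001, 0.014] turn [0.0002, 0.0, -0.0006]
```

Emit:
{"method": "step_arm", "body": {"commands": [{"dp": [0,0,0.01],"turn": [0,0,0]},{"dp": [0,0,0.02],"turn": [0,0,0]},{"dp": [0,0,0.02],"turn": [0,0,0]},{"dp": [0,0,0.02],"turn": [0,0,0]}]}}

```text
time_s: 52.42
tcp_pos: [0.5117, -0.3156, 0.1892]
eef_rot: [2.419, 2.003, 0.0]
wrist_force: [-8.8, 6.6, 19.3]
width: 0.0001
grip_force: 9.4
```

The button is on its stop: 19 N with no further travel. Retreating and doing a final numeric check.

Emit:
{"method": "step_arm", "body": {"commands": [{"dp": [0,0,-0.1],"turn": [0,0,0]},{"dp": [0,0,-0.3],"turn": [0,0,0]},{"dp": [0,0,-0.6],"turn": [0,0,0]},{"dp": [0,0,-1.0],"turn": [0,0,0]}]}}

```text
time_s: 52.92
tcp_pos: [0.5113, -0.3156, 0.2873]
eef_rot: [-2.419, -2.002, 0.001]
wrist_force: [0.8, 0.0, 0.3]
width: 0.0004
grip_force: 0.0
```

Emit:
{"method": "step_arm", "body": {"commands": [{"dp": [0.3,-0.25,-0.2],"turn": [0,0,0]},{"dp": [0.65,-0.5,-0.4],"turn": [0,0,0]},{"dp": [1.0,-0.7,-0.5],"turn": [0,0,0]},{"dp": [1.0,-0.7,-0.5],"turn": [0,0,0]}]}}

```text
time_s: 53.42
tcp_pos: [0.4611, -0.2027, 0.3387]
eef_rot: [2.415, 2.004, 0.002]
wrist_force: [0.7, -1.3, 1.0]
width: 0.0001
grip_force: 0.0
```

Emit:
{"method": "step_arm", "body": {"commands": [{"dp": [0.3,0,0],"turn": [0,0,0]},{"dp": [0.65,0,0],"turn": [0,0,0]},{"dp": [1.0,0,0],"turn": [0,0,0]},{"dp": [1.0,0,0],"turn": [0,0,0]}]}}

```text
time_s: 53.92
tcp_pos: [0.4806, -0.1051, 0.3367]
eef_rot: [2.418, 2.006, 0.0]
wrist_force: [-0.3, -0.5, -0.4]
width: 0.0003
grip_force: 0.0
```

```bash
python3 dial.py | tail -14
python3 - <<'E'
from h import *
f=eyes.grab_frame("top");a=pickle.load(open("f0.pkl","rb"))
I=cv2.cvtColor(f["frame"],cv2.COLOR_RGB2HSV).astype(int);S=I[155:220,300:412]
for n,h,z in(("y",25,.02),("c",8,.02),("g",75,.02)):
    m=(abs(S[...,0]-h)<9)&(S[...,1]>90)&(S[...,2]>60);yy,xx=np.nonzero(m);print(n,m.sum(), w(f,300+xx.mean(),155+yy.mean(),z)[:2] if m.sum() else None)
D=abs(f["frame"].astype(int)-a["frame"].astype(int)).sum(2)
for n,(x0,y0,x1,y1) in dict(mouse=(452,255,490,302),tape=(415,243,446,274),lifter=(247,232,338,278)).items():print(n,(D[y0:y1,x0:x1]>60).sum(),D[y0:y1,x0:x1].mean())
s=f=None;plan([])
E
```

```text
226 214 204 204 203 202 203 212 224 231 228 211 194
220 218 216 212 203 199 203 217 229 233 225 203 192
214 204 191 172 149 144 153 179 206 223 219 204 194
206 172 136 120 110 105  96 107 151 193 211 213 210
180 125 101 126 141 138 104  71  84 138 173 199 220
148  70  71 102 121 116  90  61  61  78 106 162 218
113  42  34  47  56  49  53  48  47  53  78 156 220
103  38  33  26  29  27  29  30  38  53 106 180 226
110  50  38  36  33  34  30  31  41  89 164 214 232
128  71  43  41  39  35  41  36  69 144 206 231 234
159 115  67  50  44  44  45  62 119 192 225 234 235
178 155 123  94  74  67  87 119 177 221 233 233 234
123 [-0.0201  0.0197] [0.0013 0.002 ] theta 320.34821039094675 44.450760188115396
106 [-0.0202  0.0198] [0.0012 0.0019] theta 319.4350054199211 44.429294874773944
y 166 [ 0.63726472 -0.03952069]
c 28 [ 0.65015947 -0.13620116]
g 88 [ 0.64075174 -0.21226684]
mouse 0 8.674132138857782
tape 0 8.750260145681581
lifter 671 38.89966555183946
now [ 0.4803 -0.1066  0.3366] yaw 79.24 tilt [ 0.e+00 -5.e-04 -1.e+00] q [-0.29 -0.01  1.6  -0.    1.55 -0.11] t 54.025 w 0.0004 F [0.4 0.2 0.2]
```

Moving the arm fully clear to check the pad, lifter and dial.

Emit:
{"method": "step_arm", "body": {"commands": [{"dp": [0.4,0,0],"turn": [0,0,0]},{"dp": [0.8,0,0],"turn": [0,0,0]},{"dp": [1.0,0.3,0],"turn": [0,0,0]}]}}

```text
time_s: 54.4
tcp_pos: [0.5283, -0.0131, 0.337]
eef_rot: [2.42, 2.003, 0.001]
wrist_force: [-0.0, -0.1, 0.5]
width: 0.0001
grip_force: 0.0
```

Emit:
{"method": "step_arm", "body": {"commands": [{"dp": [0.4,0,0],"turn": [0,0,0]},{"dp": [0.8,0,0],"turn": [0,0,0]},{"dp": [1.0,-0.3,0],"turn": [0,0,0]}]}}

```text
time_s: 54.78
tcp_pos: [0.5184, 0.0906, 0.3359]
eef_rot: [-2.421, -2.002, 0.001]
wrist_force: [0.1, 0.6, 0.3]
width: -0.0003
grip_force: 0.0
```

Emit:
{"method": "step_arm", "body": {"commands": [{"dp": [0.4,0,0],"turn": [0,0,0]},{"dp": [0.8,0,0],"turn": [0,0,0]},{"dp": [1.0,-0.5,0],"turn": [0,0,0]}]}}

```text
time_s: 55.15
tcp_pos: [0.4887, 0.1982, 0.3345]
eef_rot: [-2.422, -2.0, 0.004]
wrist_force: [0.5, 1.3, 0.2]
width: 0.0
grip_force: 0.0
```

Emit:
{"method": "step_arm", "body": {"commands": [{"dp": [0.4,0,0],"turn": [0,0,0]},{"dp": [0.8,-0.3,0],"turn": [0,0,0]},{"dp": [1.0,-0.7,0],"turn": [0,0,0]},{"dp": [1.0,-0.7,0],"turn": [0,0,0]}]}}

```text
time_s: 55.65
tcp_pos: [0.4362, 0.3101, 0.3366]
eef_rot: [-2.418, -2.006, 0.0]
wrist_force: [1.3, -0.2, -0.1]
width: 0.0001
grip_force: 0.0
```

Run:
```python
from h import *
from scipy.optimize import minimize
f=eyes.grab_frame("top");a=pickle.load(open("f0.pkl","rb"))
I=cv2.cvtColor(f["frame"],cv2.COLOR_RGB2HSV).astype(int);S=I[155:220,300:412]
for n,h in(("y",25),("c",8),("g",75)):
    m=((abs(S[...,0]-h)<9)&(S[...,1]>90)&(S[...,2]>60)).astype(np.uint8)
    yy,xx=np.nonzero(m);q=cv2.minAreaRect(np.stack([xx,yy],1).astype(np.float32));print(n,m.sum(),w(f,300+xx.mean(),155+yy.mean(),.02)[:2],"rect",q[1],q[2])
D=abs(f["frame"].astype(int)-a["frame"].astype(int)).sum(2)
for n,(x0,y0,x1,y1) in dict(mouse=(452,255,490,302),tape=(415,243,446,274),lifter=(247,232,338,278)).items():print(n,(D[y0:y1,x0:x1]>60).sum(),D[y0:y1,x0:x1].mean())
# dial: rotate the first frame's white line about the axis to fit the present one
G0,G1=[cv2.cvtColor(k["frame"],cv2.COLOR_RGB2GRAY) for k in(a,f)]
rr,tt=np.meshgrid(np.linspace(.001,.011,11),np.linspace(0,2*np.pi,72));X=rr*np.cos(tt);Y=rr*np.sin(tt)
def samp(fr,G,c,d):
    X2=c[0]+X*np.cos(d)-Y*np.sin(d);Y2=c[1]+X*np.sin(d)+Y*np.cos(d)
    P=np.array([px(fr,[x,y,.044]) for x,y in zip(X2.ravel(),Y2.ravel())],np.float32);return cv2.remap(G,P[:,:1].copy(),P[:,1:].copy(),cv2.INTER_CUBIC).astype(float)
for cx,cy in((.5965,-.3145),(.5975,-.314),(.5955,-.3155)):
    r_=[(np.mean((samp(a,G0,(cx,cy),0)-samp(f,G1,(cx,cy),-np.radians(d)))**2),d) for d in range(30,90,3)];print(cx,cy,min(r_))
```

```text
y 265 [ 0.63341044 -0.04790452] rect (22.0, 23.0) 90.0
c 193 [ 0.63485237 -0.1300562 ] rect (21.0, 18.0) -0.0
g 137 [ 0.63482858 -0.21241382] rect (11.0, 11.0) 90.0
mouse 0 7.2239641657334825
tape 0 5.744016649323621
lifter 0 5.157429526994744
0.5965 -0.3145 (np.float64(447.63762626262627), 66)
0.5975 -0.314 (np.float64(675.4103535353536), 66)
0.5955 -0.3155 (np.float64(398.6641414141414), 63)
```

Coasters, lifter, mouse and tape are all right. I'll do one tighter fit of the pointer angle.

Run:
```python
from h import *
from scipy.optimize import least_squares
from scipy.special import erf
f=eyes.grab_frame("top");a=pickle.load(open("f0.pkl","rb"))
c0=np.array([.5965,-.3148]);D=[]
for k in(a,f):
    G=cv2.cvtColor(k["frame"],cv2.COLOR_RGB2GRAY).astype(float);u=px(k,[*c0,.044]);L=[]
    for v in range(int(u[1])-7,int(u[1])+8):
        for q in range(int(u[0])-7,int(u[0])+8):
            p=w(k,q,v,.044)[:2]-c0
            if np.hypot(*p)<.015: L.append((*p,G[v,q]))
    D.append(np.array(L))
def seg(P,cx,cy,th,r0,r1,wd,s):
    d=np.array([-np.cos(th),np.sin(th)]);n=np.array([d[1],-d[0]]);Q=P[:,:2]-[cx,cy];l=Q@d;t=Q@n
    g=lambda x:.5*(1+erf(x/s/1.414)); return (g(l-r0)-g(l-r1))*(g(t+wd)-g(t-wd))
def res(x):
    cx,cy,t0,t1,r0,r1,A,b,s=x[:9]
    return np.concatenate([np.arctan((b+A*seg(P,cx/1e3,cy/1e3,t,r0/1e3,r1/1e3,.0015,s/1e3)-P[:,2])/25) for P,t in zip(D,(t0,t1))])
for i in((.8,1.75),(.7,1.9),(.8,1.6)):
    o=least_squares(res,[0,0,*i,0,18,150,45,2]);print(o.x.round(2),round(o.cost,2),np.degrees(o.x[2:4]).round(1))
```

```text
[  1.56  -2.6    0.87   1.75   2.62  19.67 293.21  45.44   3.48] 40.58 [ 50. 100.]
[  1.56  -2.6    0.87   1.75   2.62  19.67 293.21  45.44   3.48] 40.58 [ 50. 100.]
[  1.56  -2.6    0.87   1.75   2.62  19.67 293.21  45.44   3.48] 40.58 [ 50. 100.]
```

The free fit puts the pointer at 1.75 rad, right on the mark. Handing in.

```bash
python3 -c "
from cell import r
print(r.hand_in())"
```

```text
the job is handed in; nothing more can be done
None
```

All three coasters are flat on the light pad, the lifter is back on its mat, the dial is at the orange mark (fitted at 1.75 rad), and the start button was pressed to its stop; the job is handed in, but no verdict came back.

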